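Load the hold-down fixture and lock its bar with a hairpin clip

TASK

Set the drill jig into the nest of the hold-down fixture, standing flat on its base, then swing the bar down over it until it is fully closed. Lock the bar with the large hairpin clip: push the clip sideways, square across the bar, into the groove of the stud that comes up through the bar, until its two legs snap past the neck and it stays there by itself. The scanner stands close on one side of the stud: leave it, the small clip, the blue housing, the cutters and the screwdriver where they are.

Things in the scene. Friction and masses are not known exactly. Their poses are not given: they have to be found in the camera images.
- fixture: The hold-down fixture, a dark steel base plate 236 x 116 x 10 mm fixed to the bench. Origin: centre of the plate's underside. Its x runs from the stud end (-x, nearer the robot) to the hinge end (+x), y to the left, z up. On it: the nest (see nest_floor), a hinge bracket 80 mm wide and 65 mm high at x = +94 mm, the stud at x = -78 mm.
- nest_floor (a point): Centre of the nest's floor, 8 mm ahead (+x) of the fixture's origin and 10 mm above the bench, axes as the fixture's. It takes the jig with its 110 mm along the fixture's x (either way round) and its 75 mm along y, 3 mm play on every side, between aluminium stops 14 mm high; lips leaning outwards lead in about 4 mm more and end 22 mm above the flat floor.
- stud_groove (a point): Middle of the groove of the upright steel stud, 61.5 mm above the bench, axes as the fixture's. The groove's neck is 13 mm thick; above it is a head 20 mm thick (67.5 to 80 mm above the bench). With the bar closed, its top face (55.5 mm) and the head leave a gap 12 mm high, open on both sides of the bar (fixture's +y and -y).
- hold_bar (a joint): Angle of the hold-down bar about its hinge, rad: 0 closed (level, over the jig), 1.57 upright, 1.75 at most; it starts upright. The steel bar is 52 mm wide and 8 mm thick; a slot near its free end (24 x 33 mm) goes over the stud; its tip lies 218 mm from the hinge. The hinge is stiff: the bar stays at any angle (1 to 3 N at the knob to move it).
- bar_hinge (a point): Middle of the bar's hinge axis, 51.5 mm above the bench; the axis is the fixture's y. Axes as the fixture's. Behind the hinge end stands a computer monitor, from 0.70 m ahead of the robot's base axis, up to 280 mm high.
- bar_knob (a point): Centre of the black ball knob, 24 mm across, on the bar near its free end: 204 mm from the hinge along the bar and 30 mm off the bar's mid plane, on the side that is on top when closed; its stem is 8 mm thick and leaves 14 mm between ball and bar. Its z is the bar's upper normal.
- jig_mid (a point): Drill jig, a block of machined grey metal, 0.42 kg: base 75 (x) x 110 (y) x 18 mm, on it a raised block 50 (x) x 60 (y) x 14 mm and two short posts. Total height 32 mm. This point: centre of the base, 9 mm above its underside. The jig lies on the left of the bench; behind it, from 0.63 m ahead of the robot's base axis, stands a rack of part bins up to 400 mm high.
- jig_grip (a point): Centre of the jig's raised block, 25 mm above the underside (the block spans 18 to 32 mm), 12 mm towards the jig's -y from its middle; to be gripped across its 50 mm, along the jig's x. The two posts stand at the +y end. Axes as the jig's. A small bench vice, 58 mm high, stands between the jig and the clips.
- clip_eye (a point): Centre of the eye (the closed grip end) of the large hairpin clip; the eye's middle is 4 mm above the bench as it lies flat. The clip is 113 mm long, of 6 mm steel wire, with the eye dipped in black rubber 8 mm thick. The eye is 32 mm wide across y, with straight parallel sides 16 mm long. Its x points from the eye to the open mouth.
- clip_seat (a point): Centre of the large clip's seat, the pocket between its legs, 60 mm ahead (x) of the eye's centre. It is 14 mm wide and holds the stud's 13 mm neck with 3 mm play. 11 to 14 mm ahead is the throat, 6 mm wide, which springs open to let the neck pass (10 to 15 N of push); beyond it the legs flare to a mouth 27 mm wide at the tips, 34 mm ahead of the seat. The clip is 39 mm wide at most.
- clip_left (a joint): Opening of the large clip's left leg (its +y side) against its spring, rad: 0 relaxed, about 0.07 with the neck in the throat.
- clip_right (a joint): Opening of the large clip's right leg, likewise.
- small_clip_mid (a point): Middle of the small hairpin clip of the same form, 75 mm long and 26 mm wide, made for thinner pins; it does not fit this stud. It lies beside the large clip; either may be the left one. Its x points from eye to mouth.
- scanner_mid (a point): Hand scanner on its goose-neck stand, 219 mm high, foot 103 x 124 mm and 12 mm high, head about 128 mm long and 64 mm wide (above 70 mm); this point lies 110 mm up over the middle of the foot. It stands 122 mm to the left or the right of the fixture's middle line, 30 mm nearer the robot than the stud, so that a gripper cannot come to the stud from its side.
- monitor_box: Blue plastic housing, 41 x 74 mm and 27 mm high, on the side of the stud opposite the scanner, 122 mm from the fixture's middle line; low enough to pass over. Origin: centre of its underside.
- cutters: Side cutters lying at the front left of the bench, 129 x 50 x 12 mm. Origin: centre of the underside.
- driver: Small screwdriver lying near the front edge, 137 mm long, 23 mm thick. Origin: centre of the underside.

How it is judged:
By the outcome, as a careful person would: the job done as asked, in the order asked, and still so for the second after the job is handed in, with the robot touching nothing.
It also fails if it takes over 72 s, if anything falls off the work surface, if the arm or the gripper's body presses on something with over 40 N, if the wrist force passes 120 N, or if a joint passes its speed limit or range.

ROBOT

A 6-joint arm with a two-finger parallel gripper is mounted at the origin on a cart in front of the work surface, level with it; the furniture and walls round the work are solid. World frame = base frame: x ahead of the robot, y to its left, z up, the work surface at z = 0. Lengths are in m, angles in rad, forces in N, time in s.
With the tool pointing down it reaches from about 0.35 to 0.975 m from the base axis. Payload 4.9 kg.
Tool frame: the origin (TCP) lies midway between the tips of the shut fingers; the grasp point (between the pads) lies 19 mm behind it; z points along the fingers, y is the direction in which the jaws open and shut (so a half turn about z gives the same grasp; the last joint's range is limited). The gripper opens to 85 mm and grips with 20 to 120 N. Pads are 22 mm wide; open, the fingers measure 114 mm over their backs; the gripper's body (76 mm by 85 mm) begins 54 mm behind the grasp point. The pads swing forward as they close: fully open they stand 13 mm farther back than shut.
Start: joints at [1.179, 0.053, 1.613, -0, 1.476, -0.119], TCP at [0.168, 0.602, 0.231] pointing down, gripper open.
Joint ranges: [-3.01, 3.01], [-1.01, 2.22], [0.06, 2.58], [-1.02, 4.17], [0.09, 2.62], [-3.14, 3.14]. Speed limits (rad/s): [2.57, 2.57, 3.14, 3.14, 3.14, 3.14].

INTERFACE

Orientations are given as a unit quaternion [w, x, y, z].
In Python, from plant import manip gives the robot as it stands. The module is installed in compiled form; this text tells all that it offers.
- The arm moves only by the tool move_arm, never from a script. Its argument "rows" is a list of rows, each an object of numbers: "tx", "ty", "tz": the shift along the tool's x, y, z in m; "ax", "ay", "az": the turn, a rotation vector about the tool's x, y, z in degrees; "jaw": the closure in counts, from 0 (fully open) to 255 (shut). In form: [{"tx": .., "ty": .., "tz": .., "ax": .., "ay": .., "az": .., "jaw": ..}, ...]. A call has 1 to 12 rows; each row shifts and turns the pose as measured when the row begins, along the tool's axes as they then stand; what a row does not reach is not made up. A row lasts 1/10 s, in which the tool goes at most 50 mm and 8.59 degrees, less where a joint would pass 70% of its speed; a pose out of reach is approached as far as the arm can. A call with a gripper value outside its range is refused whole. The fingers move at their own pace and stop on an object; the grip force is fixed at half the most. Time passes only in rows, so rows that do not move let the fingers close. It gives the time, the measured TCP pose, the force and the opening at its end, in the units of the state.
- manip.state(): the state, without advancing time (a new reading comes with each control period).
- manip.grab_frame(name): name is "scene" or "top" or "wrist"; returns a dict with "color" (420x560x3 uint8, red, green, blue), "intrinsics" (3x3 intrinsics, pixels), "dist_coeffs" ([k1, k2, p1, p2, k3] as OpenCV has them; the pictures are not rectified), "R" (3x3) and "t" (3): a world point X has camera coordinates R X + t. Camera axes: x right, y down, z forward; pixel columns grow to the right and rows downward; lengths in m; the calibration is good to about 2 mm. A picture is of the moment at which its call begins. There is no depth.
- manip.job_done(): hands the job in, once; it reports no verdict.
The state is a dict: "time": time; "joint_pos": joint angles; "joint_vel": joint speeds; "joint_efforts": joint torques, N m; "tool_pos": TCP position; "tool_rot": TCP orientation; "contact_force": force on the tool from outside, world axes, zero at the start; "ft_torque": the same for the moment, N m; "gripper_width": opening from 0.0 (shut) to 1.0 (fully open).
Only numpy, scipy, OpenCV 4.12 (cv2) and the standard library are available. Lean on these libraries where they do the work, as an engineer would, in place of code of your own. Each camera call takes 0.05 s, during which the arm holds its last target.

## Working session

There is one attempt and no reset: what is moved stays moved. The work goes in short steps, Python scripts to look and compute and a tool call to move; the robot and the scene stay as the last step left them, time stands still between calls to the robot, and variables do not carry over. Pictures are saved under pics/ and viewed, and the job is handed in when it is done.

Besides the shell and the picture viewer there is one more tool, called as name(argument=value, ...) on one line, values as JSON. move_arm: Moves the arm, as the interface text tells. Its arguments: {"type":"object","properties":{"rows":{"type":"array"}},"required":["rows"]}

```bash
mkdir -p pics; ls; cat > h.py <<'E'
import numpy as np, cv2, json
from plant import manip
def grab(n,tag):
    f=manip.grab_frame(n); cv2.imwrite(f'pics/{tag}.png',cv2.cvtColor(f['color'],cv2.COLOR_RGB2BGR))
    np.savez(f'pics/{tag}.npz',**f); return f
def load(tag): return dict(np.load(f'pics/{tag}.npz'))
def ray(f,px):
    p=cv2.undistortPoints(np.array(px,float).reshape(-1,1,2),np.array(f['intrinsics']),np.array(f['dist_coeffs'])).reshape(-1,2)
    R=np.array(f['R']);t=np.array(f['t']).ravel()
    d=np.c_[p,np.ones(len(p))]@R; return -R.T@t,d
def onz(f,px,z):
    c,d=ray(f,px); s=(z-c[2])/d[:,2]; return c+d*s[:,None]
def proj(f,X):
    R=np.array(f['R']);t=np.array(f['t']).ravel()
    p,_=cv2.projectPoints(np.array(X,float).reshape(-1,1,3),cv2.Rodrigues(R)[0],t,np.array(f['intrinsics']),np.array(f['dist_coeffs'])); return p.reshape(-1,2)
E
python3 - <<'E'
from h import *
print(manip.state())
for n in ['scene','top','wrist']:
    f=grab(n,n+'0'); c,d=ray(f,[[280,210]]); print(n,c.round(3),d.round(3))
E
```

```text
pics
{'time': 0.0, 'joint_pos': array([ 1.17901407e+00,  5.33310858e-02,  1.61433271e+00,  2.61012808e-06,
        1.47598214e+00, -1.19023981e-01]), 'joint_vel': array([-0.00026126, -0.00247888,  0.00125693,  0.0007387 ,  0.00115178,
       -0.00185459]), 'joint_efforts': array([ 2.65446060e-04, -3.93687379e+01, -3.70172846e+01, -6.22465927e-05,
        7.20426717e-03,  4.79014631e-06]), 'tool_pos': array([0.16813731, 0.60130039, 0.23005587]), 'tool_rot': array([-2.60622561e-04,  1.35956823e-01,  9.90714231e-01, -9.93008973e-04]), 'contact_force': array([-0.13713876, -0.42235511, -0.41843647]), 'ft_torque': array([-0.00424415, -0.04133476, -0.04111998]), 'gripper_width': 1.000241542334836}
scene [-0.142 -0.524  1.004] [[ 0.522  0.435 -0.734]]
top [0.324 0.01  1.109] [[ 0.17   0.023 -0.985]]
wrist [0.106 0.619 0.372] [[ 0.245 -0.057 -0.968]]
```

View pics/scene0.png

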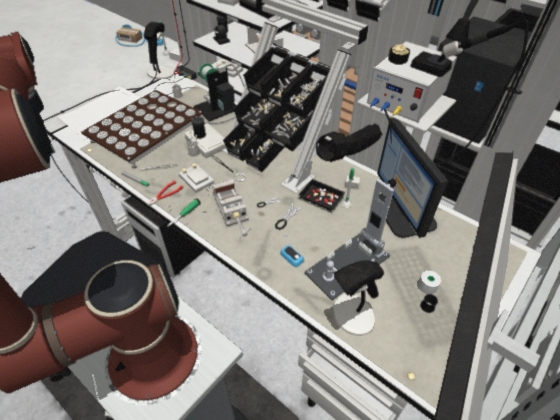

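View pics/top0.png

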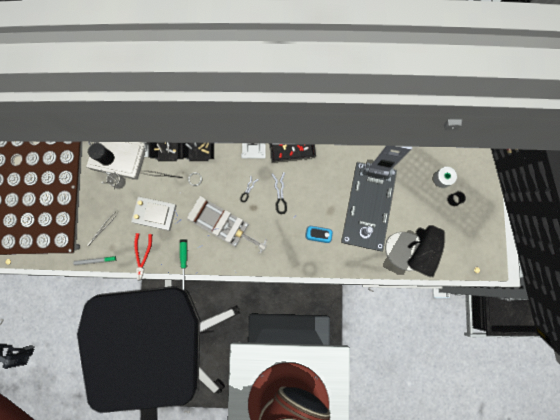

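View pics/wrist0.png

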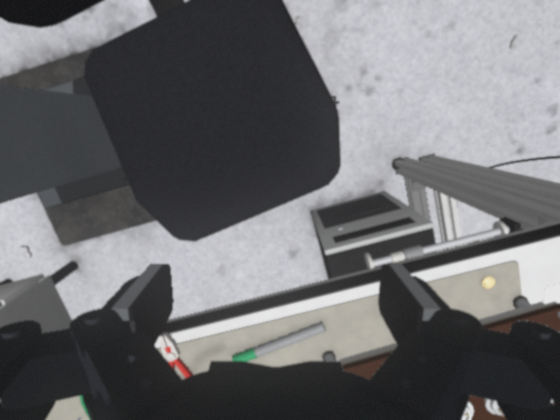

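```bash
python3 - <<'E'
from h import *
f=load('top0'); im=cv2.cvtColor(f['color'],cv2.COLOR_RGB2BGR)
cv2.imwrite('pics/t0a.png',cv2.resize(im[140:280,70:270],None,fx=4,fy=4,interpolation=cv2.INTER_CUBIC))
cv2.imwrite('pics/t0b.png',cv2.resize(im[140:280,235:435],None,fx=4,fy=4,interpolation=cv2.INTER_CUBIC))
print(onz(f,[[155,212],[281,207],[370,205],[366,229]],0).round(3))
E
```

```text
[[ 0.502  0.39   0.   ]
 [ 0.524  0.032  0.   ]
 [ 0.535 -0.218  0.   ]
 [ 0.466 -0.206  0.   ]]
```

View pics/t0a.png

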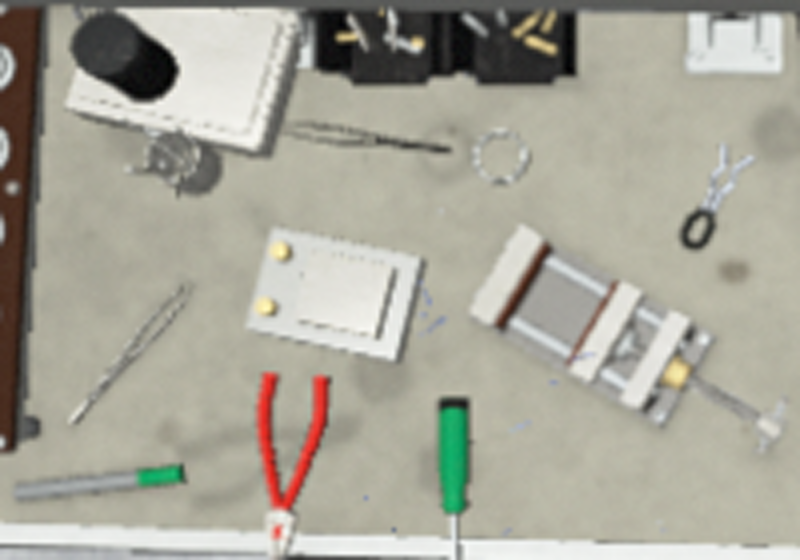

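View pics/t0b.png

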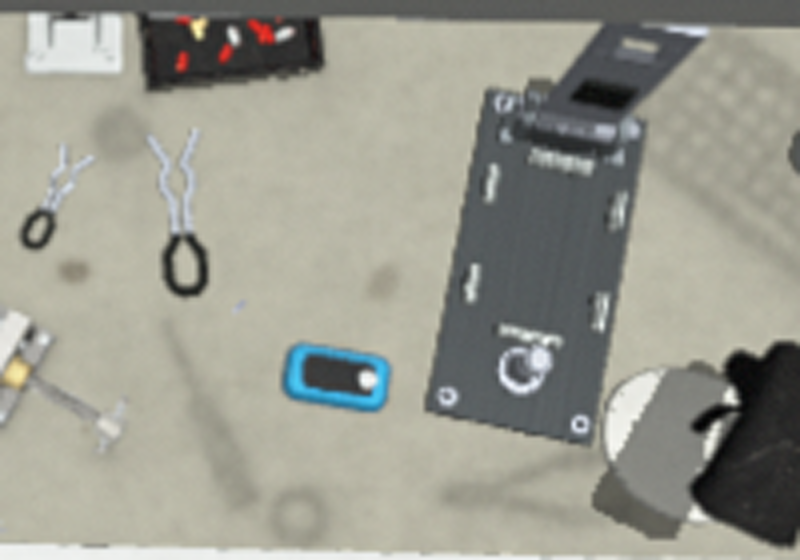

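```bash
python3 - <<'E'
from h import *
f=load('top0')
def m(name,pts,ox,z):
    P=onz(f,[[ox+x/4,140+y/4] for x,y in pts],z); print(name,z); print((P[:,:2]*1000).round(1).tolist())
    n=len(P)
    print('edges',[round(1000*np.linalg.norm(P[i]-P[(i+1)%n]),1) for i in range(n)],'ang',[round(np.degrees(np.arctan2(*(P[(i+1)%n]-P[i])[[1,0]])),1) for i in range(n)],'c',(P.mean(0)*1000).round(1))
m('jig',[(272,228),(425,260),(398,360),(247,325)],70,.018)
m('posts',[(281,251),(265,305)],70,.032)
m('fix',[(487,88),(645,120),(592,445),(427,410)],235,.010)
m('stud',[(541,357)],235,.08)
m('eye',[(185,265),(185,237)],235,.004)
m('tips',[(153,135),(196,130)],235,.003)
m('small',[(38,228),(62,147),(93,155)],235,.003)
m('box',[(288,345),(390,355),(385,408),(283,398)],235,.027)
# color dump
im=f['color']; print(im[212,155],im[205,150],im[230,155],im[222,200])
E
```

```text
jig 0.018
[[541.0, 436.1], [520.2, 325.0], [449.5, 339.2], [471.6, 448.2]]
edges [np.float64(113.1), np.float64(72.1), np.float64(111.2), np.float64(70.4)] ang [np.float64(-100.6), np.float64(168.7), np.float64(78.6), np.float64(-9.8)] c [495.6 387.1  18. ]
posts 0.032
[[522.0, 422.9], [483.9, 431.0]]
edges [np.float64(39.0), np.float64(39.0)] ang [np.float64(168.0), np.float64(-12.0)] c [503.  426.9  32. ]
fix 0.01
[[656.2, -179.9], [635.1, -291.6], [404.9, -249.5], [426.5, -136.8]]
edges [np.float64(113.7), np.float64(234.1), np.float64(114.8), np.float64(233.7)] ang [np.float64(-100.7), np.float64(169.6), np.float64(79.1), np.float64(-10.6)] c [ 530.7 -214.5   10. ]
stud 0.08
[[455.7, -201.1]]
edges [np.float64(0.0)] ang [np.float64(0.0)] c [ 455.7 -201.1   80. ]
eye 0.004
[[525.2, 31.6], [545.2, 32.1]]
edges [np.float64(20.0), np.float64(20.0)] ang [np.float64(1.3), np.float64(-178.7)] c [535.2  31.8   4. ]
tips 0.003
[[619.0, 56.6], [623.3, 26.1]]
edges [np.float64(30.8), np.float64(30.8)] ang [np.float64(-82.1), np.float64(97.9)] c [621.1  41.3   3. ]
small 0.003
[[549.8, 136.0], [609.0, 121.2], [603.6, 98.9]]
edges [np.float64(61.0), np.float64(23.0), np.float64(65.3)] ang [np.float64(-14.1), np.float64(-103.7), np.float64(145.4)] c [587.5 118.7   3. ]
box 0.027
[[467.2, -40.2], [461.8, -109.5], [425.7, -106.2], [431.0, -37.3]]
edges [np.float64(69.5), np.float64(36.3), np.float64(69.1), np.float64(36.3)] ang [np.float64(-94.4), np.float64(174.8), np.float64(85.6), np.float64(-4.6)] c [446.4 -73.3  27. ]
[226 225 219] [220 219 209] [178 177 160] [197 203 202]
```

```bash
cat >> h.py <<'E'
from scipy.spatial.transform import Rotation as Ro
def pose():
    s=manip.state(); q=s['tool_rot']; return s, s['tool_pos'], Ro.from_quat([q[1],q[2],q[3],q[0]])
def down(yaw):  # tool y at yaw deg, z down
    a=np.radians(yaw); y=np.array([np.cos(a),np.sin(a),0]); z=np.array([0,0,-1.]); x=np.cross(y,z)
    return Ro.from_matrix(np.c_[x,y,z])
def plan(p,yaw,n=None,jaw=None,Rt=None,step=.045,rs=8.0,start=None):
    s,p0,R0=pose()
    if start is not None: p0,R0=start
    p=np.array(p,float); Rt=Rt or down(yaw)
    rv=(R0.inv()*Rt).as_rotvec()
    D=np.linalg.norm(p-p0); A=np.degrees(np.linalg.norm(rv))
    n=n or max(1,int(np.ceil(max(D/step,A/rs))))
    print('n',n,'dist',round(D,4),'ang',round(A,2))
    pc=p0.copy();Rc=R0
    for i in range(n):
        w=p0+(p-p0)*(i+1)/n; d=np.round(Rc.inv().apply(w-pc),3 if n>1 else 4); r=np.round(np.degrees((Rc.inv()*(R0*Ro.from_rotvec(rv*(i+1)/n))).as_rotvec()),1)
        print(dict(tx=float(d[0]),ty=float(d[1]),tz=float(d[2]),ax=float(r[0]),ay=float(r[1]),az=float(r[2]),jaw=jaw or 0))
        pc=pc+Rc.apply(d); Rc=Rc*Ro.from_rotvec(np.radians(r))
    return pc,Rc
E
python3 - <<'E'
from h import *
f=load('top0')
print(onz(f,[[412,225],[447,230],[440,278],[410,275],[430,252]],.19).round(3))
plan([.493,.375,.16],-11,n=11)
E
```

```text
[[ 0.453 -0.275  0.19 ]
 [ 0.443 -0.357  0.19 ]
 [ 0.333 -0.336  0.19 ]
 [ 0.339 -0.268  0.19 ]
 [ 0.392 -0.315  0.19 ]]
n 11 dist 0.4021 ang 85.37
{'tx': -0.034, 'ty': -0.012, 'tz': 0.006, 'ax': -0.0, 'ay': 0.0, 'az': 7.8, 'jaw': 0}
{'tx': -0.035, 'ty': -0.007, 'tz': 0.007, 'ax': -0.0, 'ay': 0.0, 'az': 7.7, 'jaw': 0}
{'tx': -0.036, 'ty': -0.002, 'tz': 0.006, 'ax': -0.0, 'ay': 0.0, 'az': 7.8, 'jaw': 0}
{'tx': -0.036, 'ty': 0.002, 'tz': 0.007, 'ax': -0.0, 'ay': 0.0, 'az': 7.7, 'jaw': 0}
{'tx': -0.035, 'ty': 0.008, 'tz': 0.006, 'ax': -0.0, 'ay': 0.0, 'az': 7.8, 'jaw': 0}
{'tx': -0.034, 'ty': 0.012, 'tz': 0.006, 'ax': -0.0, 'ay': 0.0, 'az': 7.8, 'jaw': 0}
{'tx': -0.032, 'ty': 0.016, 'tz': 0.007, 'ax': -0.0, 'ay': 0.1, 'az': 7.7, 'jaw': 0}
{'tx': -0.03, 'ty': 0.021, 'tz': 0.006, 'ax': -0.0, 'ay': -0.0, 'az': 7.8, 'jaw': 0}
{'tx': -0.026, 'ty': 0.024, 'tz': 0.007, 'ax': -0.1, 'ay': -0.0, 'az': 7.7, 'jaw': 0}
{'tx': -0.023, 'ty': 0.028, 'tz': 0.006, 'ax': 0.0, 'ay': -0.0, 'az': 7.8, 'jaw': 0}
{'tx': -0.019, 'ty': 0.031, 'tz': 0.006, 'ax': 0.0, 'ay': -0.0, 'az': 7.8, 'jaw': 0}
```

move_arm(rows=[{"tx": -0.034, "ty": -0.012, "tz": 0.006, "ax": 0, "ay": 0, "az": 7.8, "jaw": 0}, {"tx": -0.035, "ty": -0.007, "tz": 0.007, "ax": 0, "ay": 0, "az": 7.7, "jaw": 0}, {"tx": -0.036, "ty": -0.002, "tz": 0.006, "ax": 0, "ay": 0, "az": 7.8, "jaw": 0}, {"tx": -0.036, "ty": 0.002, "tz": 0.007, "ax": 0, "ay": 0, "az": 7.7, "jaw": 0}, {"tx": -0.035, "ty": 0.008, "tz": 0.006, "ax": 0, "ay": 0, "az": 7.8, "jaw": 0}, {"tx": -0.034, "ty": 0.012, "tz": 0.006, "ax": 0, "ay": 0, "az": 7.8, "jaw": 0}, {"tx": -0.032, "ty": 0.016, "tz": 0.007, "ax": 0, "ay": 0, "az": 7.7, "jaw": 0}, {"tx": -0.03, "ty": 0.021, "tz": 0.006, "ax": 0, "ay": 0, "az": 7.8, "jaw": 0}, {"tx": -0.026, "ty": 0.024, "tz": 0.007, "ax": 0, "ay": 0, "az": 7.7, "jaw": 0}, {"tx": -0.023, "ty": 0.028, "tz": 0.006, "ax": 0, "ay": 0, "az": 7.8, "jaw": 0}, {"tx": -0.019, "ty": 0.031, "tz": 0.006, "ax": 0, "ay": 0, "az": 7.8, "jaw": 0}])

```text
time: 1.25
tool_pos: [0.494, 0.3598, 0.1543]
tool_rot: [-0.0, 0.788, 0.616, -0.002]
contact_force: [0.8, -0.3, 0.3]
gripper_width: 1.003
```

```bash
python3 - <<'E'
from h import *
s,p,R=pose(); print(s['time'],p,R.as_matrix().round(3).tolist(),s['joint_pos'].round(2))
f=grab('wrist','w1')
E
```

```text
1.25 [0.49395779 0.35982392 0.15433976] [[0.242, 0.97, -0.004], [0.97, -0.242, -0.002], [-0.003, -0.004, -1.0]] [0.51 0.08 1.71 0.   1.35 0.75]
```

View pics/w1.png

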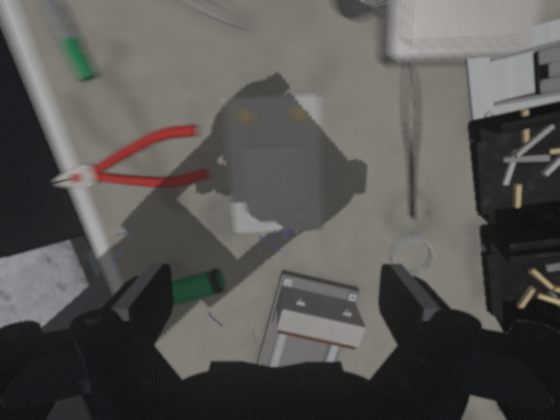

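move_arm(rows=[{"tx": 0.015, "ty": 0.003, "tz": 0.01, "ax": 0, "ay": 0, "az": -3, "jaw": 0}, {"tx": 0, "ty": 0, "tz": 0, "ax": 0, "ay": 0, "az": 0, "jaw": 0}])

```text
time: 1.5
tool_pos: [0.5056, 0.3674, 0.1414]
tool_rot: [0.001, 0.775, 0.632, -0.004]
contact_force: [-0.5, -0.2, -0.4]
gripper_width: 1.001
```

```bash
python3 - <<'E'
from h import *
s,p,R=pose(); print(s['time'],p,R.as_matrix().round(3).tolist(),s['joint_pos'].round(2),s['joint_vel'].round(3))
f=grab('wrist','w2')
im=cv2.cvtColor(f['color'],cv2.COLOR_RGB2BGR)
im=cv2.convertScaleAbs(im,alpha=1.8); cv2.imwrite('pics/w2a.png',cv2.resize(im[60:260,150:400],None,fx=3,fy=3,interpolation=cv2.INTER_CUBIC))
E
```

```text
1.5 [0.50560017 0.36744106 0.14142958] [[0.202, 0.979, -0.005], [0.979, -0.202, -0.007], [-0.008, -0.003, -1.0]] [ 0.51  0.13  1.69 -0.    1.33  0.72] [-0.024 -0.036  0.005 -0.008  0.029  0.013]
```

View pics/w2a.png

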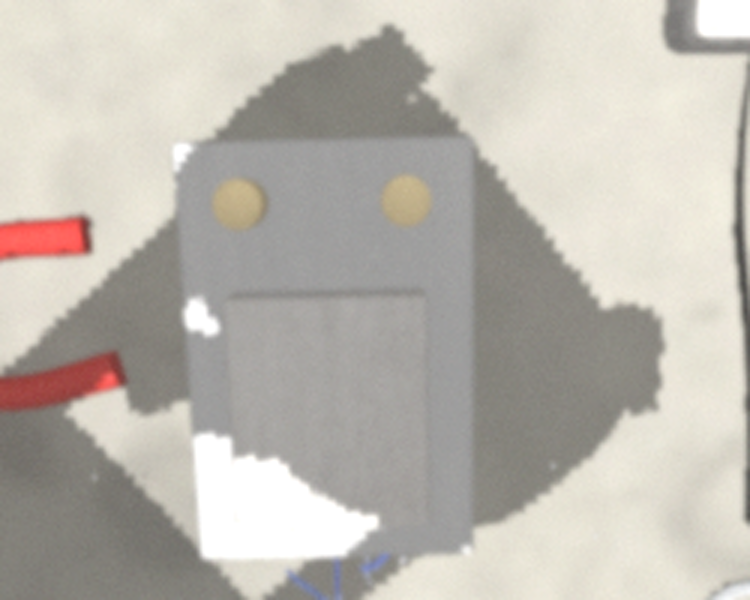

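```bash
cat >> h.py <<'E'
def m(f,name,pts,z,sc=3,ox=0,oy=0):
    P=onz(f,[[ox+x/sc,oy+y/sc] for x,y in pts],z); print(name,z); print((P[:,:2]*1000).round(1).tolist())
    n=len(P)
    print('edges',[float(round(1000*np.linalg.norm(P[i]-P[(i+1)%n]),1)) for i in range(n)],'ang',[float(round(np.degrees(np.arctan2(*(P[(i+1)%n]-P[i])[[1,0]])),1)) for i in range(n)],'c',(P.mean(0)*1000).round(1))
    return P
E
python3 - <<'E'
from h import *
f=load('w2')
m(f,'base',[(177,143),(473,140),(470,553),(203,558)],.018,3,150,60)
m(f,'posts',[(240,203),(407,200)],.030,3,150,60)
m(f,'block',[(227,295),(425,293),(425,527),(240,527)],.032,3,150,60)
plan([.493,.375,.06],-11,n=4)
E
```

```text
base 0.018
[[472.1, 449.3], [543.5, 435.2], [523.4, 329.1], [451.6, 342.4]]
edges [72.8, 108.0, 73.1, 108.8] ang [-11.1, -100.7, 169.5, 79.1] c [497.6 389.   18. ]
posts 0.03
[[485.5, 432.2], [524.6, 424.8]]
edges [39.8, 39.8] ang [-10.7, 169.3] c [505.  428.5  30. ]
block 0.032
[[477.6, 411.8], [524.6, 402.6], [513.2, 343.9], [466.6, 353.5]]
edges [47.9, 59.8, 47.6, 59.3] ang [-11.1, -101.0, 168.4, 79.3] c [495.5 377.9  32. ]
n 4 dist 0.0837 ang 0.8
{'tx': 0.001, 'ty': -0.003, 'tz': 0.021, 'ax': -0.0, 'ay': 0.1, 'az': -0.2, 'jaw': 0}
{'tx': 0.002, 'ty': -0.004, 'tz': 0.02, 'ax': -0.1, 'ay': 0.1, 'az': -0.1, 'jaw': 0}
{'tx': 0.001, 'ty': -0.003, 'tz': 0.021, 'ax': 0.0, 'ay': 0.1, 'az': -0.2, 'jaw': 0}
{'tx': 0.001, 'ty': -0.004, 'tz': 0.02, 'ax': -0.0, 'ay': 0.1, 'az': -0.2, 'jaw': 0}
```

```bash
python3 - <<'E'
from h import *
plan([.4945,.377,.03],-11,n=5)
E
```

```text
n 5 dist 0.1134 ang 0.8
{'tx': 0.002, 'ty': -0.003, 'tz': 0.022, 'ax': -0.0, 'ay': 0.1, 'az': -0.1, 'jaw': 0}
{'tx': 0.001, 'ty': -0.002, 'tz': 0.023, 'ax': -0.0, 'ay': 0.1, 'az': -0.2, 'jaw': 0}
{'tx': 0.002, 'ty': -0.003, 'tz': 0.022, 'ax': -0.1, 'ay': 0.1, 'az': -0.1, 'jaw': 0}
{'tx': 0.001, 'ty': -0.002, 'tz': 0.023, 'ax': 0.0, 'ay': 0.0, 'az': -0.1, 'jaw': 0}
{'tx': 0.002, 'ty': -0.003, 'tz': 0.022, 'ax': -0.0, 'ay': 0.1, 'az': -0.2, 'jaw': 0}
```

move_arm(rows=[{"tx": 0.002, "ty": -0.003, "tz": 0.022, "ax": 0, "ay": 0.1, "az": -0.1, "jaw": 0}, {"tx": 0.001, "ty": -0.002, "tz": 0.023, "ax": 0, "ay": 0.1, "az": -0.2, "jaw": 0}, {"tx": 0.002, "ty": -0.003, "tz": 0.022, "ax": 0, "ay": 0.1, "az": -0.1, "jaw": 0}, {"tx": 0.001, "ty": -0.002, "tz": 0.023, "ax": 0, "ay": 0, "az": -0.1, "jaw": 0}, {"tx": 0.002, "ty": -0.003, "tz": 0.02, "ax": 0, "ay": 0.1, "az": -0.2, "jaw": 0}, {"tx": 0, "ty": 0, "tz": 0, "ax": 0, "ay": 0, "az": 0, "jaw": 0}])

```text
time: 2.15
tool_pos: [0.4921, 0.3798, 0.0338]
tool_rot: [-0.0, 0.771, 0.637, 0.001]
contact_force: [-1.5, -0.0, 0.3]
gripper_width: 0.997
```

```bash
python3 - <<'E'
from h import *
s,p,R=pose(); print(s['time'],p,R.as_matrix().round(3).tolist(),s['contact_force'])
plan([.4945,.377,.0185],-11,n=1)
f=grab('wrist','w3')
E
```

```text
2.15 [0.49207287 0.3798258  0.03382037] [[0.187, 0.982, 0.002], [0.982, -0.187, 0.002], [0.002, 0.002, -1.0]] [-1.52604397 -0.0135131   0.25057532]
n 1 dist 0.0158 ang 0.26
{'tx': -0.0024, 'ty': 0.0029, 'tz': 0.0153, 'ax': 0.1, 'ay': -0.1, 'az': 0.2, 'jaw': 0}
```

View pics/w3.png

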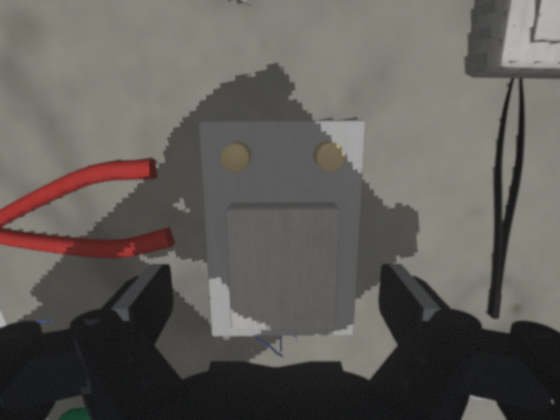

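move_arm(rows=[{"tx": -0.002, "ty": 0.003, "tz": 0.008, "ax": 0, "ay": 0, "az": 0.2, "jaw": 0}, {"tx": 0, "ty": 0, "tz": 0.007, "ax": 0, "ay": 0, "az": 0, "jaw": 0}, {"tx": 0, "ty": 0, "tz": 0, "ax": 0, "ay": 0, "az": 0, "jaw": 60}, {"tx": 0, "ty": 0, "tz": 0, "ax": 0, "ay": 0, "az": 0, "jaw": 120}])

```text
time: 2.6
tool_pos: [0.4988, 0.3793, 0.0248]
tool_rot: [0.001, 0.772, 0.636, 0.007]
contact_force: [-0.5, 0.1, 0.1]
gripper_width: 0.688
```

move_arm(rows=[{"tx": -0.002, "ty": -0.004, "tz": 0.006, "ax": 0.3, "ay": -0.6, "az": 0, "jaw": 75}, {"tx": 0, "ty": 0, "tz": 0, "ax": 0, "ay": 0, "az": 0, "jaw": 75}])

```text
time: 2.8
tool_pos: [0.4949, 0.3782, 0.0193]
tool_rot: [0.002, 0.772, 0.636, 0.001]
contact_force: [-0.5, 0.4, -0.3]
gripper_width: 0.706
```

```bash
python3 - <<'E'
from h import *
s,p,R=pose(); print(s['time'],p,R.as_matrix().round(3).tolist(),s['contact_force'],s['gripper_width'])
plan([.4945,.377,.0185],-11,n=1)
E
```

```text
2.8 [0.49494382 0.37823832 0.01927396] [[0.192, 0.981, 0.005], [0.981, -0.192, -0.002], [-0.001, 0.005, -1.0]] [-0.49390124  0.39909636 -0.32060407] 0.7060671549856947
n 1 dist 0.0015 ang 0.31
{'tx': -0.0013, 'ty': -0.0002, 'tz': 0.0008, 'ax': 0.3, 'ay': 0.1, 'az': -0.0, 'jaw': 0}
```

Good; grip now.

move_arm(rows=[{"tx": -0.001, "ty": 0, "tz": 0.001, "ax": 0.2, "ay": 0, "az": 0, "jaw": 255}, {"tx": 0, "ty": 0, "tz": 0, "ax": 0, "ay": 0, "az": 0, "jaw": 255}, {"tx": 0, "ty": 0, "tz": 0, "ax": 0, "ay": 0, "az": 0, "jaw": 255}])

```text
time: 3.1
tool_pos: [0.4952, 0.3779, 0.0193]
tool_rot: [0.001, 0.772, 0.636, 0.001]
contact_force: [-0.2, 0.6, -0.2]
gripper_width: 0.565
```

move_arm(rows=[{"tx": 0, "ty": 0, "tz": 0, "ax": 0, "ay": 0, "az": 0, "jaw": 255}, {"tx": 0, "ty": 0, "tz": -0.005, "ax": 0, "ay": 0, "az": 0, "jaw": 255}, {"tx": 0, "ty": 0, "tz": -0.01, "ax": 0, "ay": 0, "az": 0, "jaw": 255}, {"tx": 0, "ty": 0, "tz": -0.02, "ax": 0, "ay": 0, "az": 0, "jaw": 255}, {"tx": 0, "ty": 0, "tz": -0.03, "ax": 0, "ay": 0, "az": 0, "jaw": 255}])

```text
time: 3.6
tool_pos: [0.4881, 0.3735, 0.0766]
tool_rot: [-0.001, 0.772, 0.636, -0.01]
contact_force: [0.6, 1.1, -5.0]
gripper_width: 0.562
```

```bash
python3 - <<'E'
from h import *
f=grab('wrist','w4');s,p,R=pose(); print(s['time'],p,R.as_matrix().round(3).tolist(),s['contact_force'],s['gripper_width'])
E
```

```text
3.65 [0.4915439  0.37569579 0.08369669] [[0.191, 0.982, -0.007], [0.982, -0.191, -0.006], [-0.007, -0.006, -1.0]] [ 2.58535553  1.88974478 -0.52089102] 0.563122921068496
```

View pics/w4.png

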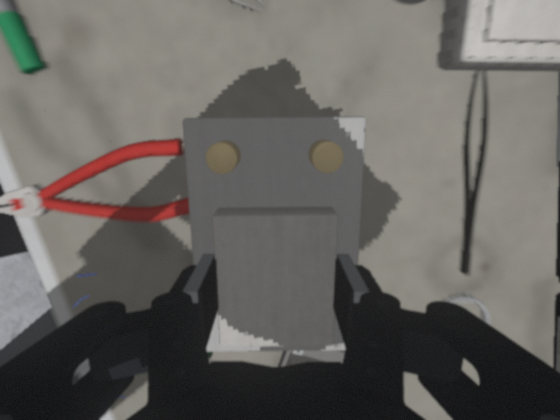

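```bash
python3 - <<'E'
from h import *
plan([.545,-.2175,.145],79.4,n=16)
E
```

```text
n 16 dist 0.5987 ang 90.42
{'tx': -0.036, 'ty': 0.01, 'tz': -0.004, 'ax': -0.0, 'ay': 0.0, 'az': -5.7, 'jaw': 0}
{'tx': -0.036, 'ty': 0.007, 'tz': -0.003, 'ax': -0.1, 'ay': 0.0, 'az': -5.6, 'jaw': 0}
{'tx': -0.038, 'ty': 0.003, 'tz': -0.004, 'ax': -0.0, 'ay': 0.0, 'az': -5.7, 'jaw': 0}
{'tx': -0.037, 'ty': -0.0, 'tz': -0.003, 'ax': -0.0, 'ay': 0.0, 'az': -5.6, 'jaw': 0}
{'tx': -0.037, 'ty': -0.005, 'tz': -0.004, 'ax': -0.1, 'ay': 0.0, 'az': -5.7, 'jaw': 0}
{'tx': -0.036, 'ty': -0.007, 'tz': -0.004, 'ax': -0.0, 'ay': 0.0, 'az': -5.6, 'jaw': 0}
{'tx': -0.036, 'ty': -0.012, 'tz': -0.003, 'ax': -0.1, 'ay': 0.0, 'az': -5.7, 'jaw': 0}
{'tx': -0.034, 'ty': -0.015, 'tz': -0.004, 'ax': -0.0, 'ay': 0.0, 'az': -5.6, 'jaw': 0}
{'tx': -0.033, 'ty': -0.018, 'tz': -0.004, 'ax': -0.0, 'ay': 0.0, 'az': -5.7, 'jaw': 0}
{'tx': -0.03, 'ty': -0.021, 'tz': -0.003, 'ax': -0.1, 'ay': 0.0, 'az': -5.6, 'jaw': 0}
{'tx': -0.029, 'ty': -0.024, 'tz': -0.004, 'ax': -0.0, 'ay': 0.0, 'az': -5.7, 'jaw': 0}
{'tx': -0.025, 'ty': -0.027, 'tz': -0.004, 'ax': -0.1, 'ay': 0.0, 'az': -5.6, 'jaw': 0}
{'tx': -0.024, 'ty': -0.029, 'tz': -0.003, 'ax': -0.0, 'ay': 0.1, 'az': -5.7, 'jaw': 0}
{'tx': -0.02, 'ty': -0.031, 'tz': -0.004, 'ax': -0.0, 'ay': -0.0, 'az': -5.6, 'jaw': 0}
{'tx': -0.017, 'ty': -0.033, 'tz': -0.004, 'ax': -0.1, 'ay': -0.0, 'az': -5.7, 'jaw': 0}
{'tx': -0.013, 'ty': -0.035, 'tz': -0.004, 'ax': -0.0, 'ay': -0.0, 'az': -5.6, 'jaw': 0}
```

move_arm(rows=[{"tx": -0.02, "ty": 0.006, "tz": -0.02, "ax": 0, "ay": 0, "az": -4, "jaw": 255}, {"tx": -0.036, "ty": 0.008, "tz": -0.02, "ax": 0, "ay": 0, "az": -5.6, "jaw": 255}, {"tx": -0.038, "ty": 0.004, "tz": -0.012, "ax": 0, "ay": 0, "az": -5.7, "jaw": 255}, {"tx": -0.037, "ty": 0.001, "tz": -0.003, "ax": 0, "ay": 0, "az": -5.6, "jaw": 255}, {"tx": -0.037, "ty": -0.003, "tz": 0, "ax": 0, "ay": 0, "az": -5.7, "jaw": 255}, {"tx": -0.036, "ty": -0.007, "tz": 0, "ax": 0, "ay": 0, "az": -5.6, "jaw": 255}, {"tx": -0.036, "ty": -0.011, "tz": 0, "ax": 0, "ay": 0, "az": -5.7, "jaw": 255}, {"tx": -0.034, "ty": -0.014, "tz": 0, "ax": 0, "ay": 0, "az": -5.6, "jaw": 255}, {"tx": -0.033, "ty": -0.018, "tz": 0, "ax": 0, "ay": 0, "az": -5.7, "jaw": 255}, {"tx": -0.025, "ty": -0.018, "tz": 0, "ax": 0, "ay": 0, "az": -5.6, "jaw": 255}])

```text
time: 4.65
tool_pos: [0.5258, 0.0191, 0.1426]
tool_rot: [0.0, 0.37, 0.929, -0.003]
contact_force: [0.9, -0.1, -5.0]
gripper_width: 0.567
```

```bash
python3 - <<'E'
from h import *
plan([.545,-.2175,.145],79.4,n=8,jaw=255)
E
```

```text
n 8 dist 0.2374 ang 32.88
{'tx': -0.022, 'ty': -0.02, 'tz': -0.0, 'ax': -0.0, 'ay': 0.0, 'az': -4.1, 'jaw': 255}
{'tx': -0.021, 'ty': -0.021, 'tz': -0.0, 'ax': -0.1, 'ay': 0.0, 'az': -4.1, 'jaw': 255}
{'tx': -0.019, 'ty': -0.023, 'tz': -0.001, 'ax': -0.0, 'ay': 0.0, 'az': -4.1, 'jaw': 255}
{'tx': -0.017, 'ty': -0.024, 'tz': 0.0, 'ax': -0.0, 'ay': 0.0, 'az': -4.1, 'jaw': 255}
{'tx': -0.016, 'ty': -0.025, 'tz': 0.0, 'ax': -0.1, 'ay': 0.0, 'az': -4.1, 'jaw': 255}
{'tx': -0.014, 'ty': -0.026, 'tz': -0.0, 'ax': -0.0, 'ay': 0.0, 'az': -4.2, 'jaw': 255}
{'tx': -0.011, 'ty': -0.028, 'tz': -0.0, 'ax': -0.1, 'ay': 0.0, 'az': -4.1, 'jaw': 255}
{'tx': -0.01, 'ty': -0.028, 'tz': -0.001, 'ax': -0.0, 'ay': 0.0, 'az': -4.1, 'jaw': 255}
```

move_arm(rows=[{"tx": -0.022, "ty": -0.02, "tz": 0, "ax": 0, "ay": 0, "az": -4.1, "jaw": 255}, {"tx": -0.021, "ty": -0.021, "tz": 0, "ax": 0, "ay": 0, "az": -4.1, "jaw": 255}, {"tx": -0.019, "ty": -0.023, "tz": 0, "ax": 0, "ay": 0, "az": -4.1, "jaw": 255}, {"tx": -0.017, "ty": -0.024, "tz": 0, "ax": 0, "ay": 0, "az": -4.1, "jaw": 255}, {"tx": -0.016, "ty": -0.025, "tz": 0, "ax": 0, "ay": 0, "az": -4.1, "jaw": 255}, {"tx": -0.014, "ty": -0.026, "tz": 0, "ax": 0, "ay": 0, "az": -4.2, "jaw": 255}, {"tx": -0.01, "ty": -0.02, "tz": 0, "ax": 0, "ay": 0, "az": -3, "jaw": 255}, {"tx": -0.005, "ty": -0.01, "tz": 0, "ax": 0, "ay": 0, "az": -2, "jaw": 255}, {"tx": 0, "ty": 0, "tz": 0, "ax": 0, "ay": 0, "az": 0, "jaw": 255}])

```text
time: 5.55
tool_pos: [0.5437, -0.2035, 0.139]
tool_rot: [-0.002, 0.112, 0.994, -0.002]
contact_force: [0.2, -0.2, -5.9]
gripper_width: 0.562
```

```bash
python3 - <<'E'
from h import *
s,p,R=pose(); print(s['time'],p,R.as_matrix().round(3).tolist(),s['joint_vel'].round(3))
grab('wrist','w5');grab('top','t5');grab('scene','s5')
f=load('top0')
E
```

```text
5.55 [ 0.54367983 -0.20352673  0.13895756] [[-0.975, 0.222, -0.005], [0.222, 0.975, -0.004], [0.004, -0.005, -1.0]] [ 0.001 -0.002  0.017  0.016  0.009  0.009]
```

View pics/w5.png

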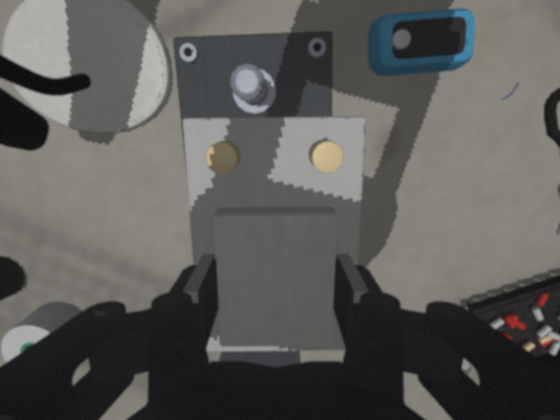

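View pics/s5.png

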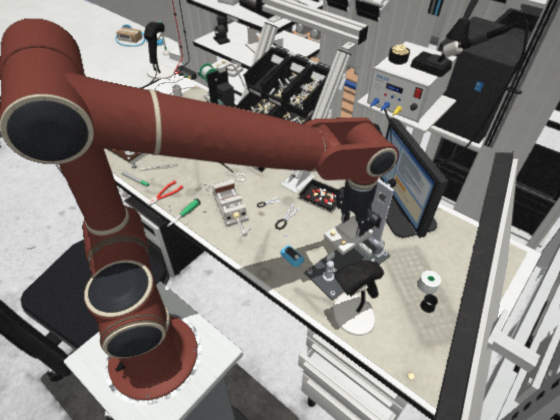

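```bash
python3 - <<'E'
from h import *
f=load('w5');s,p,R=pose()
im=cv2.cvtColor(f['color'],cv2.COLOR_RGB2BGR)
cv2.imwrite('pics/w5a.png',cv2.resize(im[10:180,150:390],None,fx=3,fy=3,interpolation=cv2.INTER_CUBIC))
E
```

```text
(no output)
```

View pics/w5a.png

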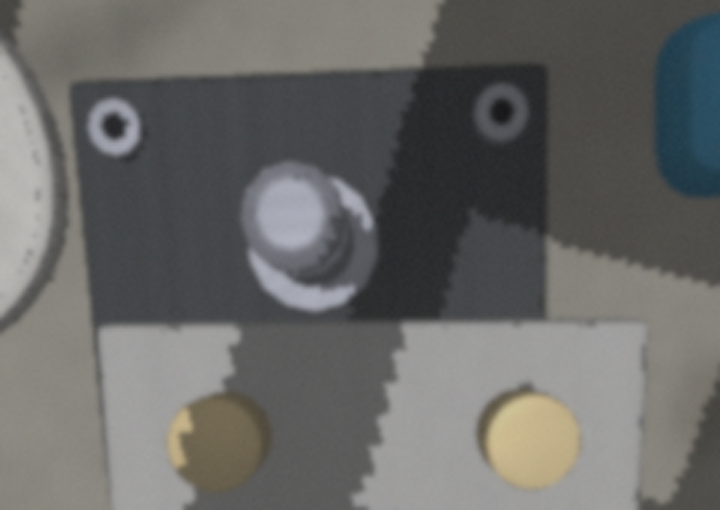

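```bash
python3 - <<'E'
from h import *
f=load('w5');s,p,R=pose()
C=m(f,'plate',[(72,83),(545,67)],.010,3,150,10)
S=m(f,'stud',[(292,213)],.0795,3,150,10)
J=m(f,'jig',[(98,325),(645,322)],p[2]-.0013,3,150,10)
P=m(f,'posts',[(219,441),(532,440)],p[2]+.0115,3,150,10)
y=np.array([.182,.983]);
ax=np.array([.983,-.184])
print('fix origin from corners',C.mean(0)[:2]+.118*ax,'from stud',S[0,:2]+.078*ax)
# jig centre in tool frame
jm=J.mean(0); print('jig end mid in tool',R.inv().apply(jm-p))
print('J ends',[R.inv().apply(j-p).round(4) for j in J])
E
```

```text
plate 0.01
[[407.1, -247.9], [429.1, -136.5]]
edges [113.5, 113.5] ang [78.8, -101.2] c [ 418.1 -192.2   10. ]
stud 0.0795
[[456.1, -199.5]]
edges [0.0] ang [0.0] c [ 456.1 -199.5   79.5]
jig 0.1375543256416975
[[471.1, -225.2], [487.1, -153.4]]
edges [73.5, 73.5] ang [77.4, -102.6] c [ 479.1 -189.3  137.6]
posts 0.1503543256416975
[[488.9, -211.1], [497.6, -172.7]]
edges [39.4, 39.4] ang [77.3, -102.7] c [ 493.3 -191.9  150.4]
fix origin from corners [ 0.53410022 -0.21388233] from stud [ 0.53273279 -0.21389185]
jig end mid in tool [ 0.06547338 -0.00242666  0.00160512]
J ends [array([ 0.0654, -0.0392,  0.0018]), array([0.0656, 0.0343, 0.0015])]
```

```bash
python3 - <<'E'
from h import *
plan([.5516,-.216,.07],79.2,n=5,jaw=255)
E
```

```text
n 5 dist 0.0708 ang 1.98
{'tx': -0.002, 'ty': -0.002, 'tz': 0.014, 'ax': -0.0, 'ay': -0.1, 'az': -0.4, 'jaw': 255}
{'tx': -0.003, 'ty': -0.003, 'tz': 0.014, 'ax': -0.1, 'ay': -0.0, 'az': -0.4, 'jaw': 255}
{'tx': -0.002, 'ty': -0.002, 'tz': 0.013, 'ax': -0.0, 'ay': -0.1, 'az': -0.4, 'jaw': 255}
{'tx': -0.002, 'ty': -0.003, 'tz': 0.014, 'ax': -0.1, 'ay': -0.0, 'az': -0.4, 'jaw': 255}
{'tx': -0.002, 'ty': -0.002, 'tz': 0.014, 'ax': -0.0, 'ay': -0.1, 'az': -0.3, 'jaw': 255}
```

move_arm(rows=[{"tx": -0.002, "ty": -0.002, "tz": 0.014, "ax": 0, "ay": -0.1, "az": -0.4, "jaw": 255}, {"tx": -0.003, "ty": -0.003, "tz": 0.014, "ax": -0.1, "ay": 0, "az": -0.4, "jaw": 255}, {"tx": -0.002, "ty": -0.002, "tz": 0.013, "ax": 0, "ay": -0.1, "az": -0.4, "jaw": 255}, {"tx": -0.002, "ty": -0.003, "tz": 0.014, "ax": -0.1, "ay": 0, "az": -0.4, "jaw": 255}, {"tx": -0.001, "ty": -0.002, "tz": 0.006, "ax": 0, "ay": -0.1, "az": -0.3, "jaw": 255}, {"tx": 0, "ty": 0, "tz": 0, "ax": 0, "ay": 0, "az": 0, "jaw": 255}])

```text
time: 6.3
tool_pos: [0.5498, -0.2127, 0.0699]
tool_rot: [-0.001, 0.092, 0.996, 0.001]
contact_force: [0.6, -0.6, -4.8]
gripper_width: 0.565
```

```bash
python3 - <<'E'
from h import *
f=grab('wrist','w6')
s,p,R=pose(); print(p,R.as_matrix().round(3).tolist(),s['joint_vel'].round(3))
plan([.5516,-.216,.045],79.2,n=2,jaw=255)
E
```

```text
[ 0.5498268  -0.21261879  0.07025662] [[-0.983, 0.183, -0.002], [0.183, 0.983, 0.002], [0.003, 0.002, -1.0]] [ 0.004 -0.019 -0.009  0.002  0.009  0.004]
n 2 dist 0.0255 ang 0.33
{'tx': -0.001, 'ty': -0.002, 'tz': 0.013, 'ax': 0.0, 'ay': -0.1, 'az': 0.1, 'jaw': 255}
{'tx': -0.001, 'ty': -0.001, 'tz': 0.012, 'ax': 0.1, 'ay': -0.1, 'az': 0.2, 'jaw': 255}
```

View pics/w6.png

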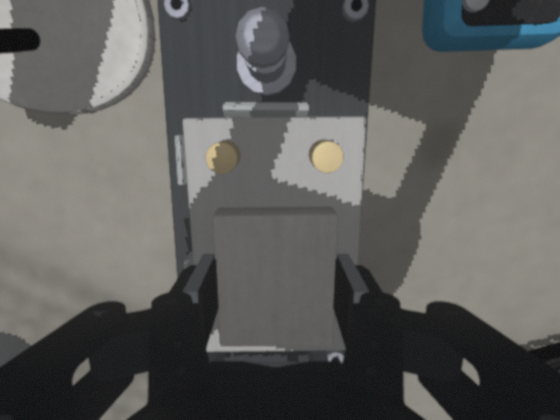

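move_arm(rows=[{"tx": -0.001, "ty": -0.003, "tz": 0.006, "ax": 0, "ay": -0.1, "az": 0.2, "jaw": 255}, {"tx": 0, "ty": 0, "tz": 0.006, "ax": 0, "ay": 0, "az": 0, "jaw": 255}, {"tx": 0, "ty": 0, "tz": 0, "ax": 0, "ay": 0, "az": 0, "jaw": 255}])

```text
time: 6.65
tool_pos: [0.5513, -0.2166, 0.0588]
tool_rot: [0.001, 0.094, 0.996, 0.0]
contact_force: [-0.3, 0.0, -5.0]
gripper_width: 0.57
```

```bash
python3 - <<'E'
from h import *
f=grab('wrist','w7')
s,p,R=pose(); print(p,R.as_matrix().round(3).tolist(),s['joint_vel'].round(3))
plan([.5516,-.216,.045],79.2,n=2,jaw=255)
E
```

```text
[ 0.55158305 -0.21674061  0.05925231] [[-0.982, 0.187, 0.002], [0.187, 0.982, 0.0], [-0.002, 0.001, -1.0]] [ 0.002 -0.008 -0.007  0.003  0.004  0.   ]
n 2 dist 0.0143 ang 0.15
{'tx': 0.0, 'ty': 0.0, 'tz': 0.007, 'ax': 0.0, 'ay': 0.1, 'az': 0.0, 'jaw': 255}
{'tx': 0.0, 'ty': 0.001, 'tz': 0.007, 'ax': 0.0, 'ay': 0.0, 'az': 0.1, 'jaw': 255}
```

View pics/w7.png

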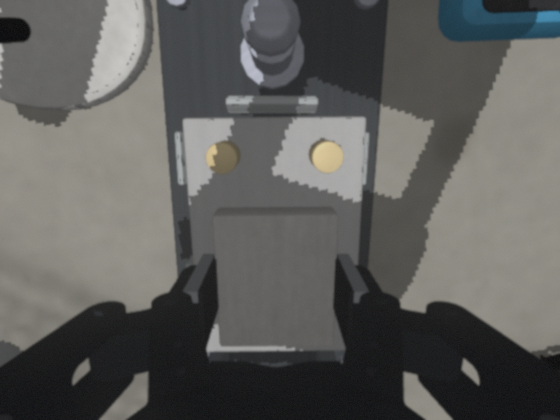

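move_arm(rows=[{"tx": 0, "ty": 0, "tz": 0.009, "ax": 0, "ay": 0.1, "az": 0, "jaw": 255}, {"tx": 0, "ty": 0, "tz": 0.009, "ax": 0, "ay": 0, "az": 0, "jaw": 255}, {"tx": 0, "ty": 0, "tz": 0.007, "ax": 0, "ay": 0, "az": 0, "jaw": 255}, {"tx": 0, "ty": 0, "tz": 0.002, "ax": 0, "ay": 0, "az": 0, "jaw": 255}])

```text
time: 7.1
tool_pos: [0.5525, -0.2171, 0.0313]
tool_rot: [0.001, 0.094, 0.996, -0.0]
contact_force: [-0.2, -0.1, -6.5]
gripper_width: 0.564
```

```bash
python3 - <<'E'
from h import *
f=grab('wrist','w8')
s,p,R=pose(); print(p,R.as_matrix().round(3).tolist(),s['joint_vel'].round(3),s['contact_force'])
E
```

```text
[ 0.55242746 -0.21699891  0.03123294] [[-0.982, 0.186, 0.003], [0.186, 0.982, -0.001], [-0.003, -0.0, -1.0]] [ 0.    -0.012 -0.005 -0.002  0.015  0.001] [-0.50798681  0.67779452 -6.10699249]
```

View pics/w8.png

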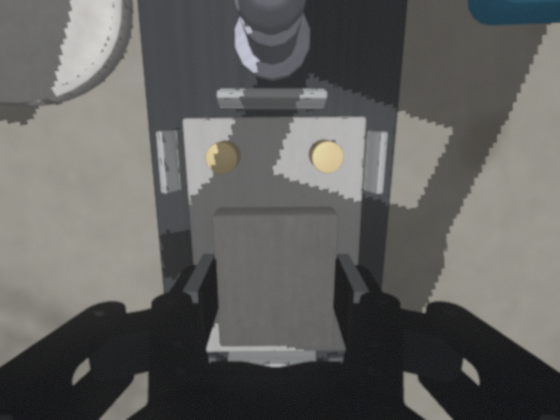

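move_arm(rows=[{"tx": 0.002, "ty": 0, "tz": 0.001, "ax": 0, "ay": 0.2, "az": 0, "jaw": 255}, {"tx": 0, "ty": 0, "tz": 0.002, "ax": 0, "ay": 0, "az": 0, "jaw": 255}, {"tx": 0, "ty": 0, "tz": 0, "ax": 0, "ay": 0, "az": 0, "jaw": 255}])

```text
time: 7.45
tool_pos: [0.5507, -0.2169, 0.0298]
tool_rot: [-0.001, 0.094, 0.996, 0.0]
contact_force: [0.8, -0.3, -5.8]
gripper_width: 0.564
```

```bash
python3 - <<'E'
from h import *
s,p,R=pose(); print(p,R.as_matrix().round(3).tolist(),s['joint_vel'].round(3),s['contact_force'])
E
```

```text
[ 0.55070632 -0.2168857   0.02979989] [[-0.983, 0.186, -0.001], [0.186, 0.983, 0.0], [0.001, -0.0, -1.0]] [-0.    -0.008 -0.004 -0.002  0.013 -0.   ] [ 0.76709591 -0.25714522 -5.75376117]
```

Down until contact, then release.

move_arm(rows=[{"tx": 0, "ty": 0, "tz": 0.0015, "ax": 0, "ay": 0, "az": 0, "jaw": 255}, {"tx": 0, "ty": 0, "tz": 0.001, "ax": 0, "ay": 0, "az": 0, "jaw": 255}])

```text
time: 7.65
tool_pos: [0.5513, -0.2172, 0.0293]
tool_rot: [-0.0, 0.093, 0.996, -0.0]
contact_force: [-6.8, 1.5, 5.0]
gripper_width: 0.569
```

move_arm(rows=[{"tx": 0, "ty": 0, "tz": 0, "ax": 0, "ay": 0, "az": 0, "jaw": 70}, {"tx": 0, "ty": 0, "tz": 0, "ax": 0, "ay": 0, "az": 0, "jaw": 70}, {"tx": 0, "ty": 0, "tz": -0.01, "ax": 0, "ay": 0, "az": 0, "jaw": 70}, {"tx": 0, "ty": 0, "tz": -0.02, "ax": 0, "ay": 0, "az": 0, "jaw": 70}, {"tx": 0.01, "ty": 0, "tz": -0.03, "ax": 0, "ay": 0, "az": 0, "jaw": 70}, {"tx": 0.02, "ty": 0, "tz": -0.04, "ax": 0, "ay": 0, "az": 0, "jaw": 70}, {"tx": 0.02, "ty": 0, "tz": -0.04, "ax": 0, "ay": 0, "az": 0, "jaw": 70}, {"tx": 0.02, "ty": 0, "tz": -0.04, "ax": 0, "ay": 0, "az": 0, "jaw": 70}, {"tx": 0, "ty": 0, "tz": -0.02, "ax": 0, "ay": 0, "az": 0, "jaw": 70}, {"tx": 0, "ty": 0, "tz": 0, "ax": 0, "ay": 0, "az": 0, "jaw": 70}])

```text
time: 8.65
tool_pos: [0.4834, -0.2054, 0.2457]
tool_rot: [0.008, 0.093, 0.996, -0.004]
contact_force: [0.8, 0.5, 0.1]
gripper_width: 0.728
```

```bash
python3 - <<'E'
from h import *
f=grab('wrist','w9');grab('scene','s9')
s,p,R=pose(); print(s['time'],p,R.as_matrix().round(3).tolist(),s['joint_vel'].round(3),s['contact_force'])
f=load('s9'); im=cv2.cvtColor(f['color'],cv2.COLOR_RGB2BGR)
cv2.imwrite('pics/s9a.png',cv2.resize(im[160:340,260:450],None,fx=4,fy=4,interpolation=cv2.INTER_CUBIC)[:600])
E
```

```text
8.75 [ 0.4823384  -0.20470913  0.24160171] [[-0.983, 0.186, 0.009], [0.186, 0.983, -0.007], [-0.01, -0.005, -1.0]] [ 0.002  0.041  0.043  0.    -0.002 -0.001] [-0.79537139  0.59998269 -0.29963134]
```

View pics/w9.png

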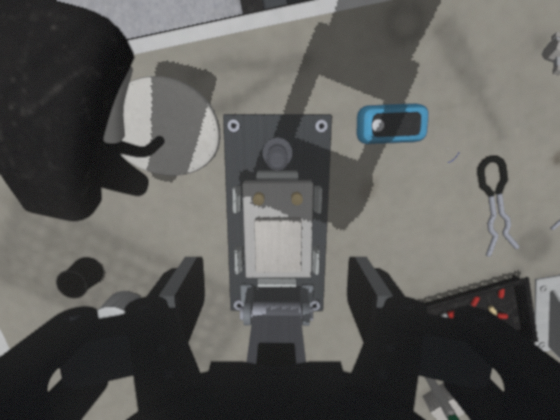

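View pics/s9a.png

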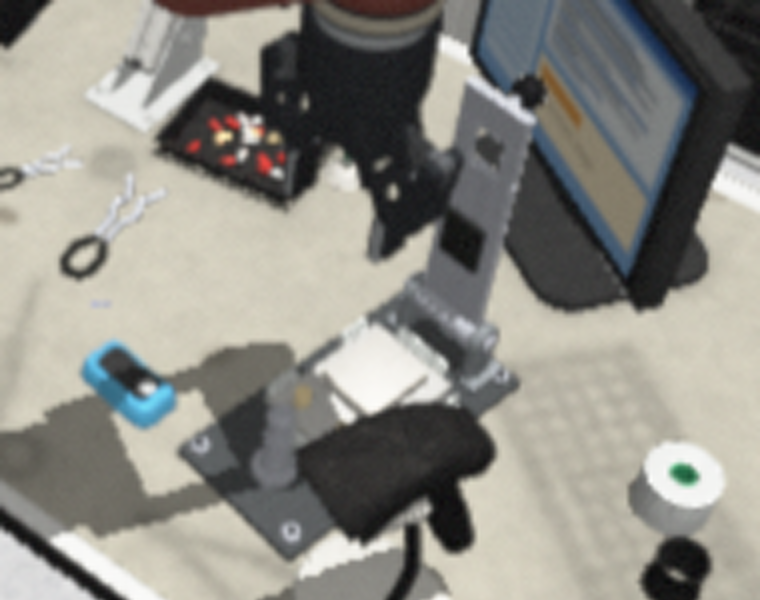

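```bash
python3 - <<'E'
from h import *
f=load('s9')
o=np.array([.5325,-.2144]);a=np.array([.982,-.187])
for th in [1.5,1.57,1.64,1.7]:
    hx=.094; x=hx-.204*np.cos(th)+.03*np.sin(th); z=.0515+.204*np.sin(th)+.03*np.cos(th)
    print(th,proj(f,[[*(o+a*x),z]]).round(1))
t=load('top0')
c,d=ray(f,[[392.5,183.2]]); 
# intersect with fixture mid-plane (y=0)
n=np.array([.187,.982]); s=(n@(o-c[:2]))/(d[0,:2]@n); P=c+d[0]*s; print('knob on midplane',P, 'fixture x',(P[:2]-o)@a)
E
```

```text
1.5 [[388.9 183.1]]
1.57 [[392.4 181.1]]
1.64 [[395.8 179.4]]
1.7 [[398.6 178.3]]
knob on midplane [ 0.65719288 -0.23814498  0.24606589] fixture x 0.12688871502169344
```

```bash
python3 - <<'E'
from h import *
a=plan([.57,-.222,.355],79.2,n=4,jaw=70)
a=plan([.6545,-.2378,.345],79.2,n=3,jaw=70,start=a)
E
```

```text
n 4 dist 0.1444 ang 0.65
{'tx': -0.023, 'ty': -0.0, 'tz': -0.028, 'ax': -0.1, 'ay': 0.1, 'az': 0.0, 'jaw': 70}
{'tx': -0.022, 'ty': -0.001, 'tz': -0.028, 'ax': -0.0, 'ay': 0.2, 'az': 0.0, 'jaw': 70}
{'tx': -0.023, 'ty': 0.0, 'tz': -0.029, 'ax': -0.1, 'ay': 0.1, 'az': 0.1, 'jaw': 70}
{'tx': -0.022, 'ty': -0.0, 'tz': -0.028, 'ax': -0.1, 'ay': 0.2, 'az': -0.0, 'jaw': 70}
n 3 dist 0.0867 ang 0.03
{'tx': -0.029, 'ty': 0.0, 'tz': 0.003, 'ax': 0.0, 'ay': -0.0, 'az': -0.0, 'jaw': 70}
{'tx': -0.028, 'ty': 0.0, 'tz': 0.004, 'ax': 0.0, 'ay': -0.0, 'az': -0.0, 'jaw': 70}
{'tx': -0.029, 'ty': 0.0, 'tz': 0.003, 'ax': 0.0, 'ay': -0.0, 'az': -0.0, 'jaw': 70}
```

move_arm(rows=[{"tx": -0.01, "ty": 0, "tz": -0.036, "ax": -0.1, "ay": 0.1, "az": 0, "jaw": 70}, {"tx": -0.022, "ty": 0, "tz": -0.038, "ax": 0, "ay": 0.2, "az": 0, "jaw": 70}, {"tx": -0.028, "ty": 0, "tz": -0.03, "ax": -0.1, "ay": 0.1, "az": 0, "jaw": 70}, {"tx": -0.03, "ty": 0, "tz": -0.01, "ax": 0, "ay": 0.1, "az": 0, "jaw": 70}, {"tx": -0.029, "ty": 0, "tz": 0, "ax": 0, "ay": 0, "az": 0, "jaw": 70}, {"tx": -0.028, "ty": 0, "tz": 0, "ax": 0, "ay": 0, "az": 0, "jaw": 70}, {"tx": -0.012, "ty": 0, "tz": 0, "ax": 0, "ay": 0, "az": 0, "jaw": 70}, {"tx": 0, "ty": 0, "tz": 0, "ax": 0, "ay": 0, "az": 0, "jaw": 70}])

```text
time: 9.55
tool_pos: [0.6411, -0.2322, 0.331]
tool_rot: [-0.016, 0.093, 0.996, 0.007]
contact_force: [0.1, -0.2, -0.4]
gripper_width: 0.723
```

```bash
python3 - <<'E'
from h import *
f=grab('wrist','w10');grab('scene','s10')
s,p,R=pose(); print(s['time'],p,R.as_matrix().round(3).tolist(),s['joint_vel'].round(3),s['contact_force'])
f=load('s10'); im=cv2.cvtColor(f['color'],cv2.COLOR_RGB2BGR)
cv2.imwrite('pics/s10a.png',cv2.resize(im[100:290,320:460],None,fx=3,fy=3,interpolation=cv2.INTER_CUBIC)[:600])
plan([.6545,-.2378,.28],79.2,n=3,jaw=70)
E
```

```text
9.65 [ 0.63972392 -0.2319602   0.33142994] [[-0.982, 0.186, -0.031], [0.185, 0.983, 0.016], [0.034, 0.01, -0.999]] [-0.004 -0.037  0.001 -0.002  0.008 -0.001] [-0.82992843  0.06086223 -0.04355777]
n 3 dist 0.0538 ang 2.01
{'tx': -0.006, 'ty': -0.001, 'tz': 0.017, 'ax': 0.2, 'ay': -0.6, 'az': 0.0, 'jaw': 70}
{'tx': -0.005, 'ty': -0.001, 'tz': 0.017, 'ax': 0.2, 'ay': -0.7, 'az': 0.1, 'jaw': 70}
{'tx': -0.006, 'ty': -0.001, 'tz': 0.017, 'ax': 0.2, 'ay': -0.6, 'az': 0.0, 'jaw': 70}
```

View pics/w10.png

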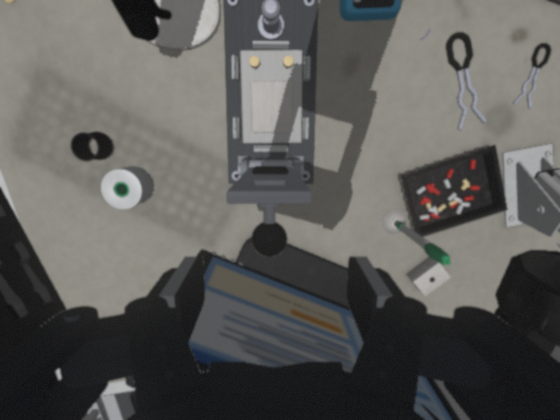

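View pics/s10a.png

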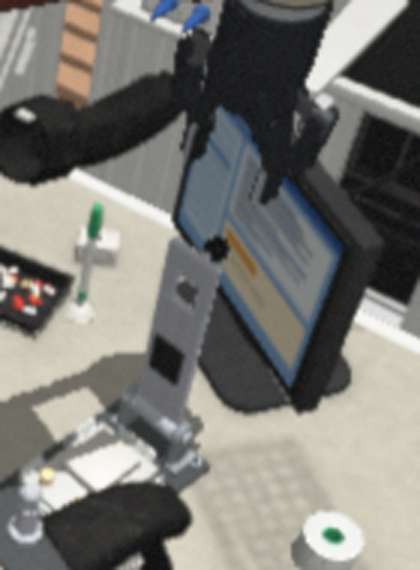

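```bash
python3 - <<'E'
from h import *
f=load('w10')
print(onz(f,[[270,239]],.2555), onz(f,[[228,196],[311,195]],.2695))
g=load('s10'); u=[320+217/3,100+248/3]
c1,d1=ray(f,[[270,239]]);c2,d2=ray(g,[u]);d1=d1[0];d2=d2[0]
A=np.c_[d1,-d2]; s=np.linalg.lstsq(A,c2-c1,rcond=None)[0]; print(c1+d1*s[0],c2+d2*s[1])
E
```

```text
[[ 0.64932302 -0.23655723  0.2555    ]] [[ 0.613442   -0.2554673   0.2695    ]
 [ 0.62230024 -0.20591178  0.2695    ]]
[ 0.65043445 -0.23679207  0.25189741] [ 0.65188378 -0.23923748  0.25250395]
```

```bash
python3 - <<'E'
from h import *
plan([.651,-.237,.242],79.2,n=5,jaw=70)
E
```

```text
n 5 dist 0.0903 ang 2.01
{'tx': -0.003, 'ty': -0.001, 'tz': 0.018, 'ax': 0.1, 'ay': -0.4, 'az': 0.0, 'jaw': 70}
{'tx': -0.003, 'ty': -0.0, 'tz': 0.018, 'ax': 0.1, 'ay': -0.4, 'az': 0.0, 'jaw': 70}
{'tx': -0.003, 'ty': -0.001, 'tz': 0.017, 'ax': 0.1, 'ay': -0.4, 'az': 0.1, 'jaw': 70}
{'tx': -0.002, 'ty': -0.001, 'tz': 0.018, 'ax': 0.2, 'ay': -0.3, 'az': -0.0, 'jaw': 70}
{'tx': -0.003, 'ty': -0.0, 'tz': 0.018, 'ax': 0.1, 'ay': -0.4, 'az': -0.0, 'jaw': 70}
```

move_arm(rows=[{"tx": -0.006, "ty": -0.001, "tz": 0.014, "ax": 0.1, "ay": -0.8, "az": 0, "jaw": 70}, {"tx": -0.005, "ty": -0.001, "tz": 0.018, "ax": 0.2, "ay": -0.6, "az": 0, "jaw": 70}, {"tx": -0.002, "ty": -0.001, "tz": 0.018, "ax": 0.1, "ay": -0.4, "az": 0.1, "jaw": 70}, {"tx": 0, "ty": 0, "tz": 0.014, "ax": 0.1, "ay": 0, "az": 0, "jaw": 70}, {"tx": 0, "ty": 0, "tz": 0, "ax": 0, "ay": 0, "az": 0, "jaw": 70}])

```text
time: 10.15
tool_pos: [0.6475, -0.2361, 0.263]
tool_rot: [-0.002, 0.095, 0.996, 0.001]
contact_force: [-0.4, 0.0, 0.3]
gripper_width: 0.722
```

```bash
python3 - <<'E'
from h import *
s,p,R=pose(); print(s['time'],p,R.as_matrix().round(3).tolist(),s['joint_vel'].round(3),s['contact_force'])
plan([.651,-.237,.240],79.2,n=2,jaw=70)
grab('wrist','w11')
E
```

```text
10.15 [ 0.64750689 -0.23610163  0.26299077] [[-0.982, 0.188, -0.004], [0.188, 0.982, 0.002], [0.005, 0.001, -1.0]] [-0.003 -0.021 -0.004 -0.002  0.005  0.001] [-0.36934656  0.02826722  0.31036595]
n 2 dist 0.0233 ang 0.29
{'tx': -0.002, 'ty': -0.0, 'tz': 0.011, 'ax': 0.0, 'ay': -0.1, 'az': -0.0, 'jaw': 70}
{'tx': -0.002, 'ty': -0.0, 'tz': 0.012, 'ax': 0.1, 'ay': -0.2, 'az': -0.1, 'jaw': 70}
```

View pics/w11.png

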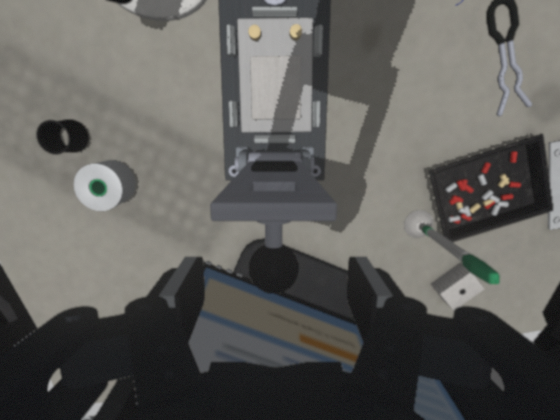

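move_arm(rows=[{"tx": -0.003, "ty": 0, "tz": 0.013, "ax": 0, "ay": -0.1, "az": 0, "jaw": 70}, {"tx": -0.002, "ty": 0, "tz": 0.01, "ax": 0, "ay": 0, "az": 0, "jaw": 70}, {"tx": 0, "ty": 0, "tz": 0, "ax": 0, "ay": 0, "az": 0, "jaw": 70}])

```text
time: 10.5
tool_pos: [0.6537, -0.2377, 0.2424]
tool_rot: [0.001, 0.095, 0.996, -0.0]
contact_force: [-0.2, 0.1, 0.1]
gripper_width: 0.729
```

```bash
python3 - <<'E'
from h import *
s,p,R=pose(); print(s['time'],p,R.as_matrix().round(3).tolist(),s['joint_vel'].round(3),s['contact_force'])
f=grab('wrist','w12')
print(onz(f,[[274,268]],.254))
E
```

```text
10.5 [ 0.65371105 -0.23770611  0.24243724] [[-0.982, 0.188, 0.003], [0.188, 0.982, -0.001], [-0.003, -0.0, -1.0]] [ 0.    -0.006 -0.008 -0.     0.002  0.001] [-0.20694693  0.11562225  0.09697718]
[[ 0.64720956 -0.23689186  0.254     ]]
```

View pics/w12.png

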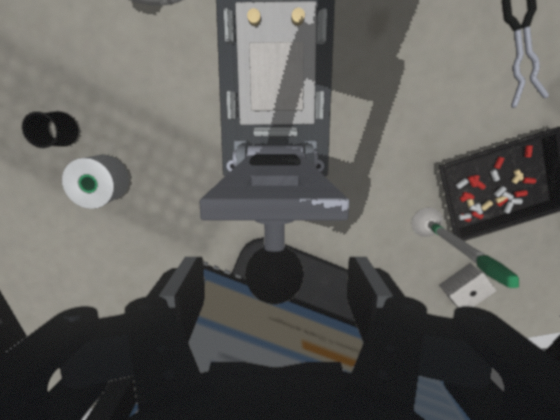

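```bash
python3 - <<'E'
from h import *
f=load('w12')
print(onz(f,[[274,275]],.254),onz(f,[[274,275]],.2565),proj(f,[[.6537,-.2377,.2424],[.6537,-.2377,.2545]]))
E
```

```text
[[ 0.65028525 -0.237488    0.254     ]] [[ 0.64911957 -0.23725114  0.2565    ]] [[275.09668739 270.64741531]
 [275.06104937 283.04248046]]
```

move_arm(rows=[{"tx": 0.003, "ty": 0, "tz": 0.003, "ax": 0, "ay": 0, "az": 0, "jaw": 255}, {"tx": 0, "ty": 0, "tz": 0, "ax": 0, "ay": 0, "az": 0, "jaw": 255}, {"tx": 0, "ty": 0, "tz": 0, "ax": 0, "ay": 0, "az": 0, "jaw": 255}, {"tx": 0, "ty": 0, "tz": 0, "ax": 0, "ay": 0, "az": 0, "jaw": 255}])

```text
time: 10.95
tool_pos: [0.6513, -0.2379, 0.2417]
tool_rot: [0.003, 0.095, 0.996, -0.001]
contact_force: [0.2, -0.0, -2.3]
gripper_width: 0.244
```

```bash
python3 - <<'E'
from h import *
s,p,R=pose(); print(s['time'],p,R.as_matrix().round(3).tolist(),s['joint_vel'].round(3),s['contact_force'],s['gripper_width'])
E
```

```text
10.95 [ 0.65128677 -0.23786196  0.24166307] [[-0.982, 0.188, 0.005], [0.188, 0.982, -0.003], [-0.006, -0.002, -1.0]] [-0.001 -0.001 -0.002  0.    -0.003 -0.001] [ 0.20115073 -0.02901428 -2.27528512] 0.244169251520121
```

```bash
cat >> h.py <<'E'
B0=np.array([.6513,-.2379,.2417]); AX=np.array([.982,-.187])
def barpos(th):
    dx=-.204*np.cos(th)+.03*np.sin(th)-.03; dz=.204*np.sin(th)+.03*np.cos(th)-.204
    return B0+np.array([*(AX*dx),dz])
def theta(p):
    dx=(p[:2]-B0[:2])@AX+.03; dz=p[2]-B0[2]+.204
    r=np.hypot(dx,dz); return np.arctan2(dz,-dx)-np.arctan2(.03,.204), r-np.hypot(.204,.03)
def arc(ths,jaw=255):
    s,p,R=pose(); print('theta,dr',theta(p))
    for th in ths:
        q=barpos(th); d=R.inv().apply(q-p); print(round(th,3),d.round(3).tolist()); p=q
    print('rot err',np.degrees((R.inv()*down(79.2)).as_rotvec()).round(2))
E
python3 - <<'E'
from h import *
arc(1.571-.08*np.arange(1,8))
E
```

```text
theta,dr (np.float64(1.5707259183992028), np.float64(-3.946607137883529e-05))
1.491 [0.016, -0.0, -0.002]
1.411 [0.016, -0.0, -0.001]
1.331 [0.016, -0.0, 0.001]
1.251 [0.016, -0.0, 0.002]
1.171 [0.016, -0.0, 0.003]
1.091 [0.016, -0.0, 0.005]
1.011 [0.015, -0.0, 0.006]
rot err [-0.11  0.33 -0.06]
```

move_arm(rows=[{"tx": 0.01, "ty": 0, "tz": -0.001, "ax": 0, "ay": 0.3, "az": 0, "jaw": 255}, {"tx": 0.016, "ty": 0, "tz": -0.001, "ax": 0, "ay": 0, "az": 0, "jaw": 255}, {"tx": 0.016, "ty": 0, "tz": 0, "ax": 0, "ay": 0, "az": 0, "jaw": 255}, {"tx": 0.016, "ty": 0, "tz": 0.001, "ax": 0, "ay": 0, "az": 0, "jaw": 255}, {"tx": 0.016, "ty": 0, "tz": 0.003, "ax": 0, "ay": 0, "az": 0, "jaw": 255}])

```text
time: 11.45
tool_pos: [0.5786, -0.2239, 0.239]
tool_rot: [0.004, 0.095, 0.995, -0.002]
contact_force: [2.6, -1.5, -1.1]
gripper_width: 0.242
```

```bash
python3 - <<'E'
from h import *
s,p,R=pose(); print(s['time'],p,s['contact_force'],s['gripper_width'],R.as_matrix().round(3)[:,2])
th=theta(p)[0]
arc(th-.08*np.arange(1,8))
grab('scene','s13')
E
```

```text
11.45 [ 0.57856954 -0.22386353  0.23895115] [ 2.58542228 -1.49128405 -1.09115197] 0.2420121226240954 [ 0.009 -0.004 -1.   ]
theta,dr (np.float64(1.2093199429481867), np.float64(-0.00017931073668073227))
1.129 [0.016, -0.0, 0.004]
1.049 [0.016, -0.0, 0.005]
0.969 [0.015, -0.0, 0.007]
0.889 [0.015, -0.0, 0.008]
0.809 [0.014, -0.0, 0.009]
0.729 [0.013, -0.0, 0.01]
0.649 [0.012, -0.0, 0.011]
rot err [-0.12  0.53 -0.14]
```

View pics/s13.png

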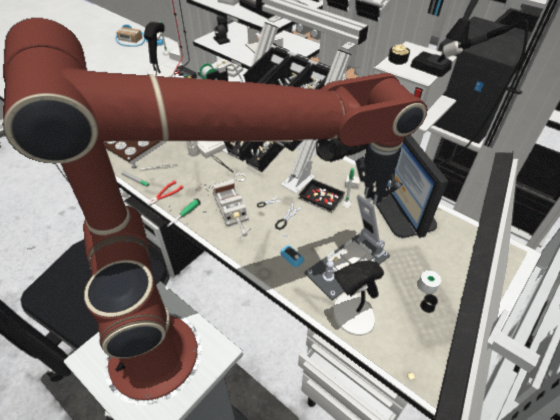

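Swinging well (radius residual 0.2 mm). Continue.

move_arm(rows=[{"tx": 0.016, "ty": 0, "tz": 0.004, "ax": 0, "ay": 0.5, "az": 0, "jaw": 255}, {"tx": 0.016, "ty": 0, "tz": 0.005, "ax": 0, "ay": 0, "az": 0, "jaw": 255}, {"tx": 0.015, "ty": 0, "tz": 0.007, "ax": 0, "ay": 0, "az": 0, "jaw": 255}, {"tx": 0.015, "ty": 0, "tz": 0.008, "ax": 0, "ay": 0, "az": 0, "jaw": 255}, {"tx": 0.014, "ty": 0, "tz": 0.009, "ax": 0, "ay": 0, "az": 0, "jaw": 255}])

```text
time: 12.0
tool_pos: [0.505, -0.2099, 0.2097]
tool_rot: [0.009, 0.094, 0.995, -0.003]
contact_force: [9.6, -1.0, -3.1]
gripper_width: 0.202
```

```bash
python3 - <<'E'
from h import *
s,p,R=pose(); print(s['time'],p,s['contact_force'],s['gripper_width'],R.as_matrix().round(3)[:,2])
th=theta(p)[0]
arc(th-.08*np.arange(1,12))
E
```

```text
12.0 [ 0.50502049 -0.20985668  0.20965119] [ 9.5958935  -1.04813692 -3.10825134] 0.20165035807294526 [ 0.017 -0.008 -1.   ]
theta,dr (np.float64(0.8198394053821898), np.float64(0.0028565817699452434))
0.74 [0.012, -0.0, 0.012]
0.66 [0.013, 0.0, 0.011]
0.58 [0.012, 0.0, 0.012]
0.5 [0.011, 0.0, 0.013]
0.42 [0.01, 0.0, 0.013]
0.34 [0.009, 0.0, 0.014]
0.26 [0.007, 0.0, 0.015]
0.18 [0.006, 0.0, 0.015]
0.1 [0.005, 0.0, 0.016]
0.02 [0.004, 0.0, 0.016]
-0.06 [0.002, 0.0, 0.016]
rot err [-0.26  1.02 -0.05]
```

```bash
python3 - <<'E'
from h import *
f=grab('wrist','w14')
im=cv2.cvtColor(f['color'],cv2.COLOR_RGB2BGR)
cv2.imwrite('pics/w14.png',cv2.convertScaleAbs(im,alpha=1.8))
s,p,R=pose();print(p,proj(f,[p,p+[0,0,.0122]]))
E
```

```text
[ 0.50193888 -0.20911932  0.20776772] [[275.44042883 262.54433041]
 [275.30629593 274.71597362]]
```

View pics/w14.png

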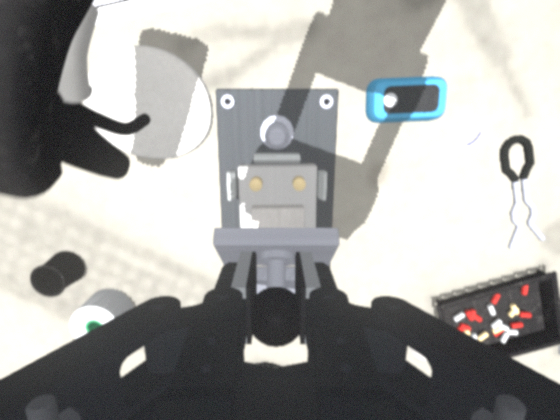

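```bash
python3 - <<'E'
from h import *
f=grab('scene','s14'); im=cv2.cvtColor(f['color'],cv2.COLOR_RGB2BGR)
cv2.imwrite('pics/s14a.png',cv2.resize(im[130:310,290:430],None,fx=4,fy=4,interpolation=cv2.INTER_CUBIC)[:600])
# project model knob for thetas
w=load('w14')
H=np.array([*(B0[:2]-AX*.03)]); 
for th in [.8,.9,1.0,1.1,1.2]:
    dx=-.204*np.cos(th)+.03*np.sin(th); dz=.204*np.sin(th)+.03*np.cos(th)
    X=[*(H+AX*dx),.0515+dz]; tx=-.218*np.cos(th)+.004*np.sin(th); tz=.218*np.sin(th)+.004*np.cos(th)
    T=[*(H+AX*tx),.0515+tz]
    print(th,np.round(X,3),'wrist knob',proj(w,[X]).round(0),'tip',proj(w,[T]).round(0),'scene',proj(f,[X,T]).round(1).tolist())
E
```

```text
0.8 [ 0.503 -0.21   0.219] wrist knob [[275. 277.]] tip [[274. 207.]] scene [[349.2, 218.8], [340.7, 226.4]]
0.9 [ 0.52  -0.213  0.23 ] wrist knob [[274. 328.]] tip [[274. 257.]] scene [[354.6, 212.6], [346.1, 219.5]]
1.0 [ 0.538 -0.216  0.239] wrist knob [[274. 383.]] tip [[274. 314.]] scene [[360.2, 206.6], [351.8, 212.7]]
1.1 [ 0.557 -0.22   0.247] wrist knob [[274. 438.]] tip [[274. 377.]] scene [[366.0, 201.0], [357.8, 206.2]]
1.2 [ 0.577 -0.224  0.253] wrist knob [[274. 491.]] tip [[274. 441.]] scene [[371.7, 195.8], [363.9, 200.1]]
```

View pics/s14a.png

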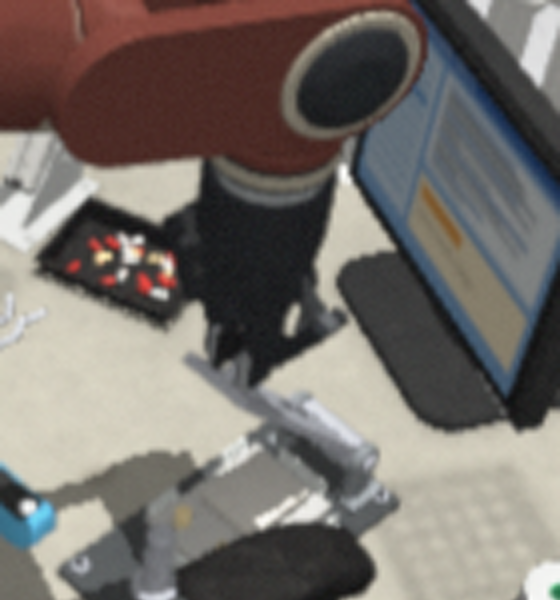

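move_arm(rows=[{"tx": 0, "ty": 0, "tz": 0, "ax": 0, "ay": 0, "az": 0, "jaw": 130}, {"tx": 0, "ty": 0, "tz": 0, "ax": 0, "ay": 0, "az": 0, "jaw": 130}])

```text
time: 12.3
tool_pos: [0.5018, -0.209, 0.2083]
tool_rot: [0.003, 0.095, 0.995, -0.002]
contact_force: [0.6, -0.6, -0.1]
gripper_width: 0.487
```

```bash
python3 - <<'E'
from h import *
f=grab('wrist','w15')
im=cv2.cvtColor(f['color'],cv2.COLOR_RGB2BGR)
cv2.imwrite('pics/w15.png',cv2.convertScaleAbs(im,alpha=1.8))
s,p,R=pose();print(s['time'],p,s['contact_force'])
plan([.5165,-.2125,.214],79.2,n=2,jaw=130)
E
```

```text
12.35 [ 0.50197698 -0.20905643  0.20847452] [-0.50557161 -0.93214937 -0.65610731]
n 2 dist 0.0159 ang 0.46
{'tx': -0.007, 'ty': -0.0, 'tz': -0.003, 'ax': -0.1, 'ay': 0.2, 'az': -0.0, 'jaw': 130}
{'tx': -0.008, 'ty': -0.001, 'tz': -0.002, 'ax': -0.1, 'ay': 0.2, 'az': -0.1, 'jaw': 130}
```

View pics/w15.png

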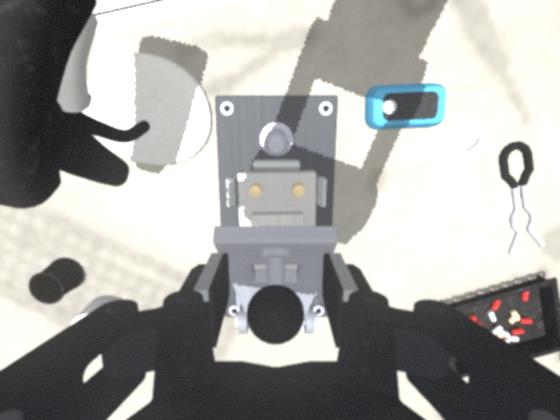

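move_arm(rows=[{"tx": -0.008, "ty": 0, "tz": -0.003, "ax": -0.1, "ay": 0.2, "az": 0, "jaw": 130}, {"tx": -0.006, "ty": 0, "tz": -0.002, "ax": -0.1, "ay": 0.2, "az": -0.1, "jaw": 130}, {"tx": 0, "ty": 0, "tz": 0, "ax": 0, "ay": 0, "az": 0, "jaw": 130}])

```text
time: 12.65
tool_pos: [0.5183, -0.2123, 0.2156]
tool_rot: [0.001, 0.094, 0.996, -0.0]
contact_force: [0.5, 0.3, 0.4]
gripper_width: 0.489
```

```bash
python3 - <<'E'
from h import *
f=grab('wrist','w16')
im=cv2.cvtColor(f['color'],cv2.COLOR_RGB2BGR)
cv2.imwrite('pics/w16.png',cv2.convertScaleAbs(im,alpha=1.8))
s,p,R=pose();print(s['time'],p,s['contact_force'],proj(f,[p+[0,0,.014]]))
H=np.array([*(B0[:2]-AX*.03)]); 
for th in [.84,.86,.88,.9]:
    dx=-.204*np.cos(th)+.03*np.sin(th); dz=.204*np.sin(th)+.03*np.cos(th)
    X=[*(H+AX*dx),.0515+dz]; print(th,np.round(X,4),'wrist knob',proj(f,[X]).round(0))
E
```

```text
12.7 [ 0.5179867  -0.21219908  0.21542762] [-1.16979236  0.57813553 -0.16768042] [[275.1625933  284.52814654]]
0.84 [ 0.5101 -0.211   0.2234] wrist knob [[274. 261.]]
0.86 [ 0.5135 -0.2117  0.2257] wrist knob [[274. 270.]]
0.88 [ 0.5169 -0.2123  0.2278] wrist knob [[274. 280.]]
0.9 [ 0.5204 -0.213   0.2299] wrist knob [[274. 291.]]
```

View pics/w16.png

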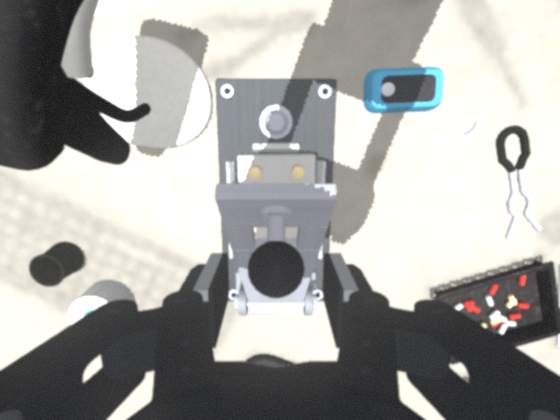

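move_arm(rows=[{"tx": 0.005, "ty": 0, "tz": 0.003, "ax": 0, "ay": 0, "az": 0, "jaw": 130}, {"tx": 0, "ty": 0, "tz": 0.001, "ax": 0, "ay": 0, "az": 0, "jaw": 200}, {"tx": 0, "ty": 0, "tz": 0, "ax": 0, "ay": 0, "az": 0, "jaw": 255}, {"tx": 0, "ty": 0, "tz": 0, "ax": 0, "ay": 0, "az": 0, "jaw": 255}, {"tx": 0, "ty": 0, "tz": 0, "ax": 0, "ay": 0, "az": 0, "jaw": 255}])

```text
time: 13.2
tool_pos: [0.5127, -0.2112, 0.2112]
tool_rot: [0.001, 0.094, 0.996, -0.0]
contact_force: [-0.5, -0.8, -0.3]
gripper_width: 0.241
```

```bash
python3 - <<'E'
from h import *
f=grab('wrist','w17')
im=cv2.cvtColor(f['color'],cv2.COLOR_RGB2BGR)
cv2.imwrite('pics/w17.png',cv2.convertScaleAbs(im,alpha=1.8)[100:400,150:400])
s,p,R=pose();print(s['time'],p,s['contact_force'],s['gripper_width'],proj(f,[p+[0,0,.014]]))
H=np.array([*(B0[:2]-AX*.03)]); 
for th in [.84,.86,.88,.9]:
    dx=-.204*np.cos(th)+.03*np.sin(th); dz=.204*np.sin(th)+.03*np.cos(th)
    X=[*(H+AX*dx),.0515+dz]; print(th,np.round(X,4),'wrist knob',proj(f,[X]).round(0))
E
```

```text
13.25 [ 0.51273458 -0.21116125  0.21121258] [ 0.31819824 -0.61049736 -0.20357788] 0.2421531619436101 [[275.13600835 285.26324635]]
0.84 [ 0.5101 -0.211   0.2234] wrist knob [[274. 277.]]
0.86 [ 0.5135 -0.2117  0.2257] wrist knob [[274. 288.]]
0.88 [ 0.5169 -0.2123  0.2278] wrist knob [[274. 298.]]
0.9 [ 0.5204 -0.213   0.2299] wrist knob [[274. 309.]]
```

View pics/w17.png

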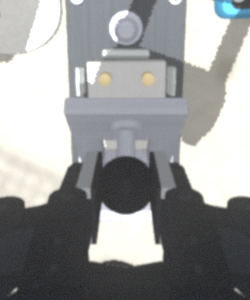

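```bash
python3 - <<'E'
import h
from h import *
s,p,R=pose()
h.B0=h.B0+(p-barpos(.856)); print('B0',h.B0)
arc(.856-.05*np.arange(1,18))
E
```

```text
B0 [ 0.65125331 -0.23753906  0.24148241]
theta,dr (np.float64(0.8564076171081607), np.float64(-5.369708614305635e-05))
0.806 [0.009, 0.0, 0.006]
0.756 [0.008, 0.0, 0.006]
0.706 [0.008, 0.0, 0.007]
0.656 [0.008, 0.0, 0.007]
0.606 [0.007, 0.0, 0.007]
0.556 [0.007, 0.0, 0.008]
0.506 [0.006, 0.0, 0.008]
0.456 [0.006, 0.0, 0.008]
0.406 [0.006, 0.0, 0.009]
0.356 [0.005, 0.0, 0.009]
0.306 [0.005, 0.0, 0.009]
0.256 [0.004, 0.0, 0.009]
0.206 [0.004, 0.0, 0.01]
0.156 [0.003, 0.0, 0.01]
0.106 [0.003, 0.0, 0.01]
0.056 [0.002, 0.0, 0.01]
0.006 [0.002, 0.0, 0.01]
rot err [0.   0.09 0.05]
```

move_arm(rows=[{"tx": 0.009, "ty": 0, "tz": 0.006, "ax": 0, "ay": 0, "az": 0, "jaw": 255}, {"tx": 0.008, "ty": 0, "tz": 0.006, "ax": 0, "ay": 0, "az": 0, "jaw": 255}, {"tx": 0.008, "ty": 0, "tz": 0.007, "ax": 0, "ay": 0, "az": 0, "jaw": 255}])

```text
time: 13.55
tool_pos: [0.4888, -0.2066, 0.1925]
tool_rot: [0.004, 0.093, 0.996, -0.001]
contact_force: [0.4, 0.8, 3.5]
gripper_width: 0.243
```

```bash
python3 - <<'E'
import h
from h import *
h.B0=np.array([.65125,-.23754,.24148])
f=grab('wrist','w18')
im=cv2.cvtColor(f['color'],cv2.COLOR_RGB2BGR)
cv2.imwrite('pics/w18.png',cv2.convertScaleAbs(im,alpha=1.8)[100:400,150:400])
s,p,R=pose();print(s['time'],p,s['contact_force'],s['gripper_width'],proj(f,[p+[0,0,.014]]))
th=theta(p)[0];arc(th-.05*np.arange(1,17))
E
```

```text
13.6 [ 0.48681952 -0.20619383  0.19077735] [-0.20440689  0.05426926  2.2332971 ] 0.2407686540346096 [[275.15688947 279.08003664]]
theta,dr (np.float64(0.6942627791856273), np.float64(-0.0003779400522244958))
0.644 [0.008, -0.0, 0.007]
0.594 [0.007, 0.0, 0.007]
0.544 [0.007, 0.0, 0.008]
0.494 [0.006, 0.0, 0.008]
0.444 [0.006, 0.0, 0.008]
0.394 [0.006, 0.0, 0.009]
0.344 [0.005, 0.0, 0.009]
0.294 [0.005, 0.0, 0.009]
0.244 [0.004, 0.0, 0.009]
0.194 [0.004, 0.0, 0.01]
0.144 [0.003, 0.0, 0.01]
0.094 [0.003, 0.0, 0.01]
0.044 [0.002, 0.0, 0.01]
-0.006 [0.002, 0.0, 0.01]
-0.056 [0.001, 0.0, 0.01]
-0.106 [0.001, 0.0, 0.01]
rot err [-0.02  0.17  0.08]
```

View pics/w18.png

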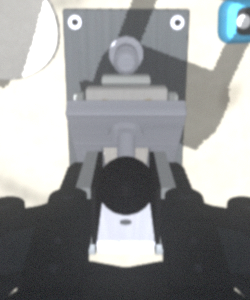

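Ball stays in the pads. Continue.

move_arm(rows=[{"tx": 0.008, "ty": 0, "tz": 0.007, "ax": 0, "ay": 0.1, "az": 0, "jaw": 255}, {"tx": 0.007, "ty": 0, "tz": 0.007, "ax": 0, "ay": 0, "az": 0, "jaw": 255}, {"tx": 0.007, "ty": 0, "tz": 0.008, "ax": 0, "ay": 0, "az": 0, "jaw": 255}, {"tx": 0.006, "ty": 0, "tz": 0.008, "ax": 0, "ay": 0, "az": 0, "jaw": 255}])

```text
time: 14.0
tool_pos: [0.4551, -0.2002, 0.1601]
tool_rot: [-0.002, 0.091, 0.996, -0.001]
contact_force: [-4.2, 2.6, 5.5]
gripper_width: 0.239
```

```bash
python3 - <<'E'
import h
from h import *
h.B0=np.array([.65125,-.23754,.24148])
s,p,R=pose();print(s['time'],p,s['contact_force'],s['gripper_width'])
th=theta(p)[0];arc(th-.05*np.arange(1,14))
E
```

```text
14.0 [ 0.45509193 -0.20024079  0.16008852] [-4.20217608  2.57216921  5.46018301] 0.23855416686084618
theta,dr (np.float64(0.4799301190759056), np.float64(0.003085032198882315))
0.43 [0.003, 0.0, 0.01]
0.38 [0.005, 0.0, 0.009]
0.33 [0.005, 0.0, 0.009]
0.28 [0.004, 0.0, 0.009]
0.23 [0.004, 0.0, 0.01]
0.18 [0.004, 0.0, 0.01]
0.13 [0.003, 0.0, 0.01]
0.08 [0.003, 0.0, 0.01]
0.03 [0.002, 0.0, 0.01]
-0.02 [0.002, 0.0, 0.01]
-0.07 [0.001, 0.0, 0.01]
-0.12 [0.0, 0.0, 0.01]
-0.17 [-0.0, 0.0, 0.01]
rot err [-0.08 -0.23  0.31]
```

move_arm(rows=[{"tx": 0.001, "ty": 0, "tz": 0.008, "ax": 0, "ay": -0.2, "az": 0.2, "jaw": 255}, {"tx": 0.004, "ty": 0, "tz": 0.009, "ax": 0, "ay": 0, "az": 0, "jaw": 255}, {"tx": 0.004, "ty": 0, "tz": 0.009, "ax": 0, "ay": 0, "az": 0, "jaw": 255}, {"tx": 0.003, "ty": 0, "tz": 0.009, "ax": 0, "ay": 0, "az": 0, "jaw": 255}])

```text
time: 14.4
tool_pos: [0.4208, -0.1936, 0.1214]
tool_rot: [-0.03, 0.092, 0.995, 0.003]
contact_force: [-34.0, 4.2, 15.5]
gripper_width: 0.071
```

```bash
python3 - <<'E'
import h
from h import *
h.B0=np.array([.65125,-.23754,.24148])
f=grab('wrist','w19')
im=cv2.cvtColor(f['color'],cv2.COLOR_RGB2BGR)
cv2.imwrite('pics/w19.png',cv2.convertScaleAbs(im,alpha=1.8)[:400,100:450])
s,p,R=pose();print(s['time'],p,s['contact_force'],s['gripper_width'])
th=theta(p)[0];arc(th-.05*np.arange(1,14))
E
```

```text
14.45 [ 0.41848852 -0.19301172  0.11860308] [-37.11148881   3.01191757  14.19237051] 0.006964892910134925
theta,dr (np.float64(0.2276575592588786), np.float64(0.016039956997734667))
0.178 [-0.013, -0.0, 0.015]
0.128 [0.002, 0.0, 0.01]
0.078 [0.002, 0.0, 0.01]
0.028 [0.001, 0.0, 0.01]
-0.022 [0.001, 0.0, 0.01]
-0.072 [0.0, 0.0, 0.01]
-0.122 [-0.0, 0.0, 0.01]
-0.172 [-0.001, 0.0, 0.01]
-0.222 [-0.001, -0.0, 0.01]
-0.272 [-0.002, -0.0, 0.01]
-0.322 [-0.002, -0.0, 0.01]
-0.372 [-0.003, -0.0, 0.01]
-0.422 [-0.003, -0.0, 0.01]
rot err [-0.01 -3.73  0.18]
```

View pics/w19.png

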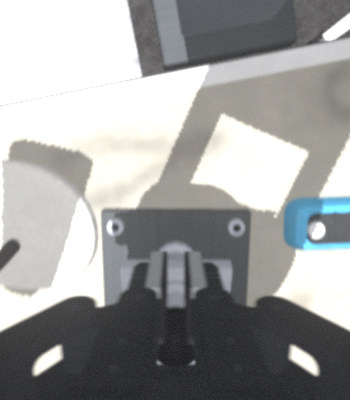

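move_arm(rows=[{"tx": 0.012, "ty": 0, "tz": -0.01, "ax": 0, "ay": 0, "az": 0, "jaw": 255}, {"tx": 0.02, "ty": 0, "tz": -0.03, "ax": 0, "ay": -1.5, "az": 0, "jaw": 255}, {"tx": 0.02, "ty": 0, "tz": -0.04, "ax": 0, "ay": -1, "az": 0, "jaw": 255}, {"tx": 0, "ty": 0, "tz": -0.02, "ax": 0, "ay": -1, "az": 0, "jaw": 255}, {"tx": 0, "ty": 0, "tz": 0, "ax": 0, "ay": 0, "az": 0, "jaw": 255}])

```text
time: 14.95
tool_pos: [0.3621, -0.1813, 0.2147]
tool_rot: [-0.013, 0.094, 0.995, 0.004]
contact_force: [0.3, 0.1, -0.3]
gripper_width: -0.001
```

```bash
python3 - <<'E'
from h import *
f=grab('wrist','w20')
s,p,R=pose();print(s['time'],p,s['contact_force'],s['gripper_width'],R.as_matrix().round(3)[:,2])
f=grab('scene','s20'); im=cv2.cvtColor(f['color'],cv2.COLOR_RGB2BGR)
cv2.imwrite('pics/s20a.png',cv2.resize(im[160:310,270:430],None,fx=4,fy=4,interpolation=cv2.INTER_CUBIC)[:600])
E
```

```text
15.0 [ 0.36171838 -0.18083883  0.21311793] [ 0.38533146 -0.70404067  0.42449015] 0.0022932033487948656 [-0.027  0.012 -1.   ]
```

View pics/w20.png

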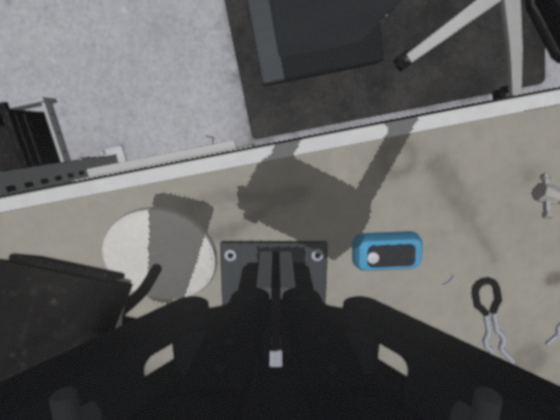

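View pics/s20a.png

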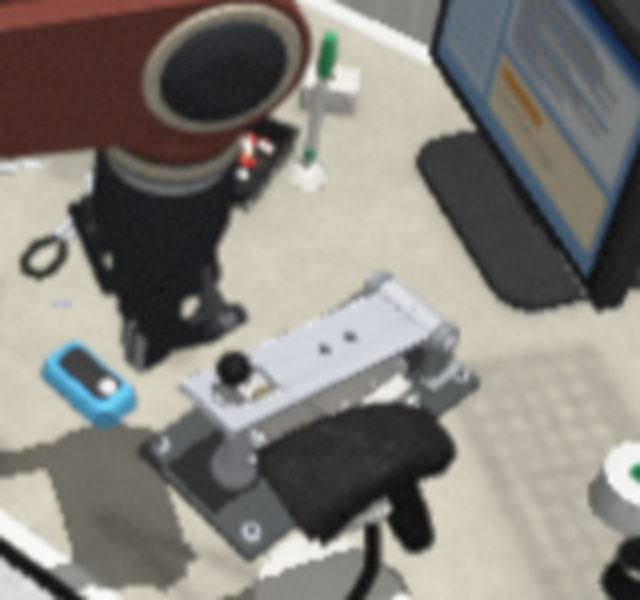

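```bash
python3 - <<'E'
from h import *
f=load('s20')
H=np.array([*(B0[:2]-AX*.03)]); print('H',H)
for th in [0,.1,.2,.25,.3,.35,.4]:
    dx=-.204*np.cos(th)+.03*np.sin(th); dz=.204*np.sin(th)+.03*np.cos(th)
    X=[*(H+AX*dx),.0515+dz]; print(th,np.round(X,4),proj(f,[X]).round(1), 'obs 328.5 251.8')
E
```

```text
H [ 0.62184 -0.23229]
0 [ 0.4215 -0.1941  0.0815] [[320.7 268.1]] obs 328.5 251.8
0.1 [ 0.4255 -0.1949  0.1017] [[322.4 262.9]] obs 328.5 251.8
0.2 [ 0.4314 -0.196   0.1214] [[324.6 257.2]] obs 328.5 251.8
0.25 [ 0.435  -0.1967  0.131 ] [[326.  254.2]] obs 328.5 251.8
0.3 [ 0.4392 -0.1975  0.1404] [[327.5 251.2]] obs 328.5 251.8
0.35 [ 0.4438 -0.1984  0.1496] [[329.1 248.1]] obs 328.5 251.8
0.4 [ 0.4488 -0.1993  0.1586] [[330.9 244.9]] obs 328.5 251.8
```

```bash
python3 - <<'E'
from h import *
a=plan([.497,-.2085,.215],79.2,n=4,jaw=255)
a=plan([.497,-.2085,.115],79.2,n=4,jaw=255,start=a)
E
```

```text
n 4 dist 0.1385 ang 1.84
{'tx': -0.035, 'ty': -0.001, 'tz': -0.002, 'ax': 0.1, 'ay': -0.4, 'az': 0.0, 'jaw': 255}
{'tx': -0.034, 'ty': -0.0, 'tz': -0.002, 'ax': 0.1, 'ay': -0.5, 'az': 0.0, 'jaw': 255}
{'tx': -0.035, 'ty': -0.001, 'tz': -0.001, 'ax': 0.1, 'ay': -0.4, 'az': 0.0, 'jaw': 255}
{'tx': -0.034, 'ty': -0.0, 'tz': -0.001, 'ax': 0.1, 'ay': -0.5, 'az': 0.0, 'jaw': 255}
n 4 dist 0.0999 ang 0.06
{'tx': -0.0, 'ty': -0.0, 'tz': 0.025, 'ax': 0.0, 'ay': 0.0, 'az': 0.0, 'jaw': 255}
{'tx': -0.0, 'ty': -0.0, 'tz': 0.025, 'ax': 0.0, 'ay': 0.0, 'az': 0.0, 'jaw': 255}
{'tx': -0.0, 'ty': -0.0, 'tz': 0.025, 'ax': 0.0, 'ay': 0.0, 'az': 0.0, 'jaw': 255}
{'tx': -0.0, 'ty': -0.0, 'tz': 0.025, 'ax': 0.0, 'ay': 0.0, 'az': 0.0, 'jaw': 255}
```

move_arm(rows=[{"tx": -0.034, "ty": -0.001, "tz": -0.004, "ax": 0.1, "ay": -0.4, "az": 0, "jaw": 255}, {"tx": -0.034, "ty": 0, "tz": -0.002, "ax": 0.1, "ay": -0.5, "az": 0, "jaw": 255}, {"tx": -0.033, "ty": -0.001, "tz": 0, "ax": 0.1, "ay": -0.4, "az": 0, "jaw": 255}, {"tx": -0.022, "ty": 0, "tz": 0, "ax": 0.1, "ay": -0.4, "az": 0, "jaw": 255}, {"tx": 0, "ty": 0, "tz": 0.015, "ax": 0, "ay": 0, "az": 0, "jaw": 255}, {"tx": 0, "ty": 0, "tz": 0.025, "ax": 0, "ay": 0, "az": 0, "jaw": 255}, {"tx": 0, "ty": 0, "tz": 0.025, "ax": 0, "ay": 0, "az": 0, "jaw": 255}, {"tx": 0, "ty": 0, "tz": 0.012, "ax": 0, "ay": 0, "az": 0, "jaw": 255}, {"tx": 0, "ty": 0, "tz": 0, "ax": 0, "ay": 0, "az": 0, "jaw": 255}])

```text
time: 15.95
tool_pos: [0.4768, -0.1991, 0.1087]
tool_rot: [-0.018, 0.093, 0.995, 0.008]
contact_force: [-0.7, -0.2, 0.7]
gripper_width: 0.0
```

```bash
python3 - <<'E'
from h import *
f=grab('wrist','w21')
s,p,R=pose();print(s['time'],p,s['contact_force'],s['gripper_width'],R.as_matrix().round(3)[:,2])
plan([.497,-.2085,.095],79.2,n=1,jaw=255)
f=grab('scene','s21'); im=cv2.cvtColor(f['color'],cv2.COLOR_RGB2BGR)
cv2.imwrite('pics/s21a.png',cv2.resize(im[160:310,270:430],None,fx=4,fy=4,interpolation=cv2.INTER_CUBIC)[:600])
E
```

```text
16.0 [ 0.47705697 -0.19924918  0.1094768 ] [-0.96042896 -0.24285403 -0.125825  ] 0.0018089014493832256 [-0.034  0.019 -0.999]
n 1 dist 0.0263 ang 2.22
{'tx': -0.0218, 'ty': -0.0056, 'tz': 0.0136, 'ax': 0.7, 'ay': -2.1, 'az': 0.1, 'jaw': 255}
```

View pics/s21a.png

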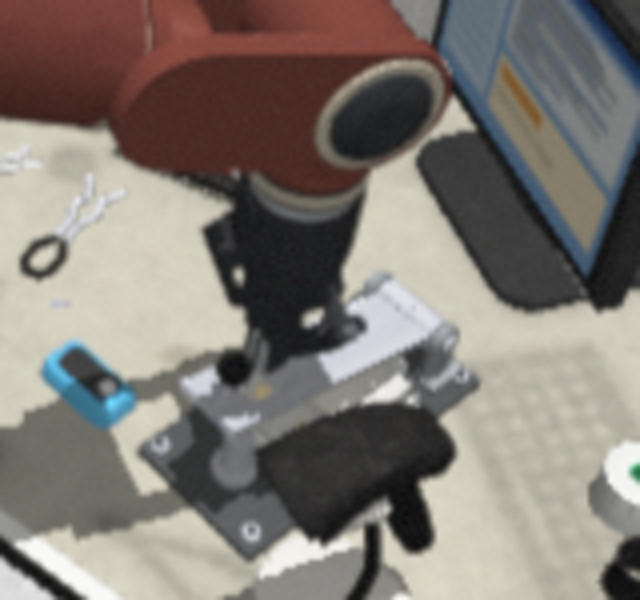

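move_arm(rows=[{"tx": -0.014, "ty": -0.003, "tz": 0, "ax": 0.7, "ay": -2, "az": 0, "jaw": 255}, {"tx": -0.008, "ty": -0.002, "tz": 0.002, "ax": 0, "ay": 0, "az": 0, "jaw": 255}, {"tx": 0, "ty": 0, "tz": 0.008, "ax": 0, "ay": 0, "az": 0, "jaw": 255}])

```text
time: 16.35
tool_pos: [0.5022, -0.211, 0.1056]
tool_rot: [0.005, 0.093, 0.996, -0.003]
contact_force: [0.2, -0.8, 0.2]
gripper_width: 0.0
```

```bash
python3 - <<'E'
from h import *
s,p,R=pose();print(s['time'],p,s['contact_force'],R.as_matrix().round(3)[:,2])
plan([.495,-.208,.0555],79.2,n=4,jaw=255)
E
```

```text
16.35 [ 0.50216801 -0.21100768  0.10556525] [ 0.20313845 -0.7825483   0.18044616] [ 0.009 -0.006 -1.   ]
n 4 dist 0.0507 ang 0.65
{'tx': 0.002, 'ty': 0.0, 'tz': 0.012, 'ax': -0.1, 'ay': 0.1, 'az': 0.0, 'jaw': 255}
{'tx': 0.002, 'ty': 0.001, 'tz': 0.013, 'ax': -0.0, 'ay': 0.2, 'az': 0.1, 'jaw': 255}
{'tx': 0.002, 'ty': 0.0, 'tz': 0.012, 'ax': -0.1, 'ay': 0.1, 'az': -0.0, 'jaw': 255}
{'tx': 0.002, 'ty': 0.001, 'tz': 0.013, 'ax': -0.1, 'ay': 0.2, 'az': 0.0, 'jaw': 255}
```

move_arm(rows=[{"tx": 0.001, "ty": 0, "tz": 0.01, "ax": -0.1, "ay": 0.2, "az": 0, "jaw": 255}, {"tx": 0.001, "ty": 0.001, "tz": 0.01, "ax": -0.1, "ay": 0.2, "az": 0, "jaw": 255}, {"tx": 0.001, "ty": 0, "tz": 0.01, "ax": 0, "ay": 0, "az": 0, "jaw": 255}, {"tx": 0, "ty": 0, "tz": 0.006, "ax": 0, "ay": 0, "az": 0, "jaw": 255}])

```text
time: 16.75
tool_pos: [0.4994, -0.2099, 0.0677]
tool_rot: [0.001, 0.093, 0.996, -0.001]
contact_force: [-0.4, -0.1, 1.6]
gripper_width: -0.001
```

```bash
python3 - <<'E'
from h import *
s,p,R=pose();print(s['time'],p,s['contact_force'],R.as_matrix().round(3)[:,2])
plan([.495,-.208,.0555],79.2,n=2,jaw=255)
E
```

```text
16.75 [ 0.49935664 -0.20992929  0.06769973] [-0.35917553 -0.05790742  1.57966209] [ 0.002 -0.002 -1.   ]
n 2 dist 0.0131 ang 0.2
{'tx': 0.002, 'ty': 0.001, 'tz': 0.006, 'ax': -0.0, 'ay': 0.1, 'az': 0.1, 'jaw': 255}
{'tx': 0.003, 'ty': 0.0, 'tz': 0.006, 'ax': -0.1, 'ay': 0.0, 'az': 0.0, 'jaw': 255}
```

move_arm(rows=[{"tx": 0, "ty": 0, "tz": 0.005, "ax": 0, "ay": 0, "az": 0, "jaw": 255}, {"tx": 0, "ty": 0, "tz": 0.004, "ax": 0, "ay": 0, "az": 0, "jaw": 255}, {"tx": 0, "ty": 0, "tz": 0.003, "ax": 0, "ay": 0, "az": 0, "jaw": 255}])

```text
time: 17.05
tool_pos: [0.4986, -0.2098, 0.0553]
tool_rot: [-0.001, 0.093, 0.996, -0.0]
contact_force: [-10.9, 4.3, 26.8]
gripper_width: 0.0
```

move_arm(rows=[{"tx": 0, "ty": 0, "tz": -0.006, "ax": 0, "ay": 0, "az": 0, "jaw": 255}, {"tx": 0, "ty": 0, "tz": -0.03, "ax": 0, "ay": 0, "az": 0, "jaw": 255}, {"tx": 0, "ty": 0.02, "tz": -0.04, "ax": 0, "ay": 0, "az": 0, "jaw": 200}, {"tx": 0, "ty": 0.04, "tz": -0.03, "ax": 0, "ay": 0, "az": 0, "jaw": 100}, {"tx": 0, "ty": 0.04, "tz": 0, "ax": 0, "ay": 0, "az": 0, "jaw": 70}, {"tx": 0, "ty": 0.04, "tz": 0, "ax": 0, "ay": 0, "az": 0, "jaw": 70}, {"tx": 0, "ty": 0.03, "tz": 0, "ax": 0, "ay": 0, "az": 0, "jaw": 70}, {"tx": 0, "ty": 0, "tz": 0, "ax": 0, "ay": 0, "az": 0, "jaw": 70}])

```text
time: 17.85
tool_pos: [0.5332, -0.037, 0.1679]
tool_rot: [0.003, 0.095, 0.995, 0.001]
contact_force: [-0.9, -0.7, 0.4]
gripper_width: 0.727
```

```bash
python3 - <<'E'
from h import *
f=grab('wrist','w22')
s,p,R=pose();print(s['time'],p,s['contact_force'],s['joint_pos'].round(2),R.as_matrix().round(3)[:,2])
f=grab('scene','s22'); im=cv2.cvtColor(f['color'],cv2.COLOR_RGB2BGR)
cv2.imwrite('pics/s22a.png',cv2.resize(im[160:310,270:430],None,fx=4,fy=4,interpolation=cv2.INTER_CUBIC)[:600])
E
```

```text
17.9 [ 0.5331058  -0.03837923  0.16787808] [0.66257807 0.22092325 1.06591907] [-0.21 -0.12  1.89  0.    1.37 -1.59] [ 0.006  0.001 -1.   ]
```

View pics/s22a.png

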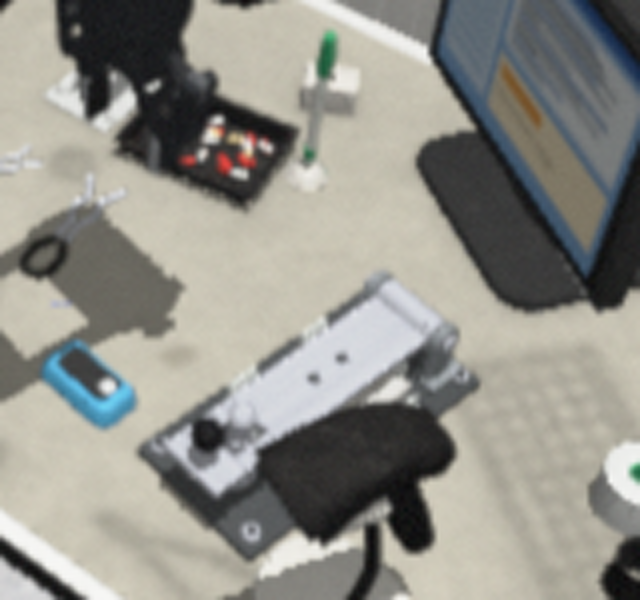

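View pics/w22.png

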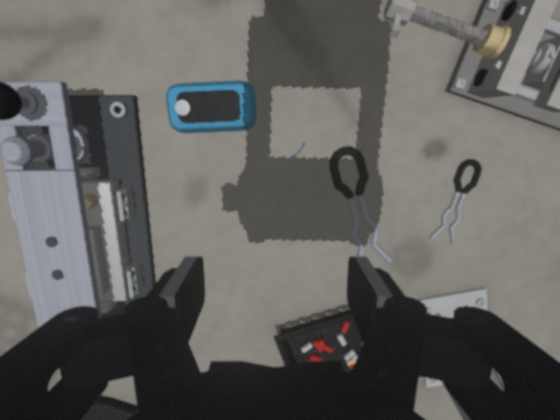

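```bash
python3 - <<'E'
from h import *
f=load('w22'); im=cv2.cvtColor(f['color'],cv2.COLOR_RGB2BGR)
cv2.imwrite('pics/w22a.png',cv2.resize(cv2.convertScaleAbs(im[130:280,290:490],alpha=1.7),None,fx=4,fy=4,interpolation=cv2.INTER_CUBIC))
E
```

```text
(no output)
```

View pics/w22a.png

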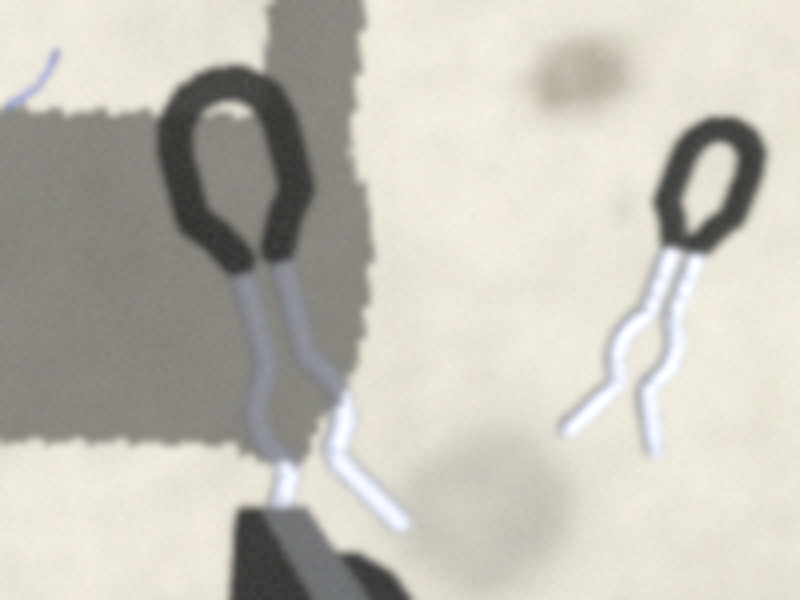

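```bash
python3 - <<'E'
from h import *
f=load('w22')
P=m(f,'eyec,throat',[(238,170),(311,458)],.0035,4,290,130)
m(f,'lower corners outer,',[(176,222),(313,190)],.004,4,290,130)
m(f,'upper, outer',[(158,140),(290,108)],.004,4,290,130)
m(f,'top end outer',[(228,66)],.004,4,290,130)
m(f,'legstart mid,seat mid',[(260,268),(301,395)],.003,4,290,130)
t=load('top0')
m(t,'top: eyes black mass',[(185,265),(185,292),(175,143)],.004,4,235,140)
E
```

```text
eyec,throat 0.0035
[[527.3, 32.3], [598.6, 40.1]]
edges [71.8, 71.8] ang [6.2, -173.8] c [563.   36.2   3.5]
lower corners outer, 0.004
[[536.2, 16.9], [534.9, 48.1]]
edges [31.3, 31.3] ang [92.5, -87.5] c [535.6  32.5   4. ]
upper, outer 0.004
[[517.2, 15.7], [515.7, 45.4]]
edges [29.7, 29.7] ang [92.8, -87.2] c [516.5  30.5   4. ]
top end outer 0.004
[[504.1, 33.2]]
edges [0.0] ang [0.0] c [504.1  33.2   4. ]
legstart mid,seat mid 0.003
[[550.7, 34.3], [582.8, 39.8]]
edges [32.6, 32.6] ang [9.7, -170.3] c [566.7  37.    3. ]
top: eyes black mass 0.004
[[525.2, 31.6], [506.0, 31.2], [613.2, 40.8]]
edges [19.2, 107.6, 88.5] ang [-178.7, 5.1, -174.1] c [548.1  34.5   4. ]
```

```bash
python3 - <<'E'
from h import *
a=plan([.5255,.032,.07],96,n=5,jaw=110)
E
```

```text
n 5 dist 0.1213 ang 17.06
{'tx': 0.004, 'ty': 0.014, 'tz': 0.02, 'ax': 0.0, 'ay': 0.1, 'az': -3.4, 'jaw': 110}
{'tx': 0.004, 'ty': 0.014, 'tz': 0.019, 'ax': 0.0, 'ay': 0.0, 'az': -3.4, 'jaw': 110}
{'tx': 0.002, 'ty': 0.014, 'tz': 0.02, 'ax': 0.0, 'ay': 0.1, 'az': -3.4, 'jaw': 110}
{'tx': 0.002, 'ty': 0.014, 'tz': 0.019, 'ax': 0.1, 'ay': 0.1, 'az': -3.4, 'jaw': 110}
{'tx': 0.001, 'ty': 0.014, 'tz': 0.02, 'ax': -0.0, 'ay': 0.0, 'az': -3.5, 'jaw': 110}
```

move_arm(rows=[{"tx": 0.004, "ty": 0.014, "tz": 0.02, "ax": 0, "ay": 0.1, "az": -3.4, "jaw": 110}, {"tx": 0.004, "ty": 0.014, "tz": 0.019, "ax": 0, "ay": 0, "az": -3.4, "jaw": 110}, {"tx": 0.002, "ty": 0.014, "tz": 0.02, "ax": 0, "ay": 0.1, "az": -3.4, "jaw": 110}, {"tx": 0.002, "ty": 0.014, "tz": 0.019, "ax": 0, "ay": 0.1, "az": -3.4, "jaw": 110}, {"tx": 0, "ty": 0.007, "tz": 0.01, "ax": 0, "ay": 0, "az": -2.5, "jaw": 110}, {"tx": 0, "ty": 0, "tz": 0, "ax": 0, "ay": 0, "az": 0, "jaw": 110}])

```text
time: 18.55
tool_pos: [0.5268, 0.0187, 0.0764]
tool_rot: [0.001, -0.044, 0.999, -0.001]
contact_force: [-0.6, -0.0, 0.0]
gripper_width: 0.568
```

```bash
python3 - <<'E'
from h import *
f=grab('wrist','w23')
s,p,R=pose();print(s['time'],p,s['contact_force'],R.as_matrix().round(3)[:,1:],s['gripper_width'])
im=cv2.cvtColor(f['color'],cv2.COLOR_RGB2BGR)
cv2.imwrite('pics/w23.png',cv2.convertScaleAbs(im,alpha=1.7))
plan([.5255,.032,.03],96,n=3,jaw=110)
E
```

```text
18.6 [0.5272483  0.01826176 0.07716276] [-0.61402495 -0.09616695  0.10203467] [[-0.088  0.002]
 [ 0.996 -0.002]
 [-0.002 -1.   ]] 0.5673703615887886
n 3 dist 0.0492 ang 0.98
{'tx': 0.0, 'ty': 0.005, 'tz': 0.016, 'ax': -0.0, 'ay': 0.0, 'az': -0.3, 'jaw': 110}
{'tx': 0.0, 'ty': 0.004, 'tz': 0.015, 'ax': -0.1, 'ay': 0.1, 'az': -0.3, 'jaw': 110}
{'tx': 0.001, 'ty': 0.005, 'tz': 0.016, 'ax': -0.0, 'ay': 0.0, 'az': -0.4, 'jaw': 110}
```

View pics/w23.png

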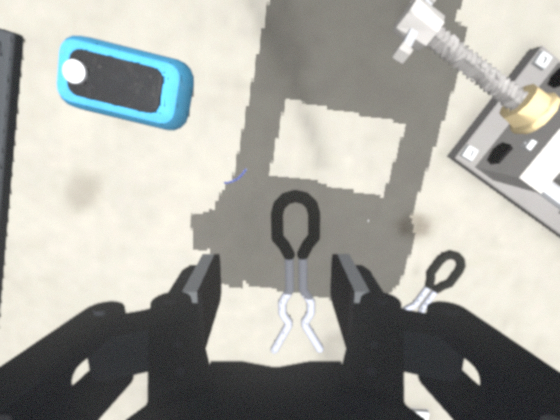

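```bash
python3 - <<'E'
from h import *
f=load('w23')
m(f,'top end',[(295,190)],.004,1)
m(f,'tips',[(275,350),(321,350)],.003,1)
m(f,'corners',[(271,231),(320,231)],.004,1)
m(f,'throat',[(298.5,323)],.003,1)
E
```

```text
top end 0.004
[[503.5, 29.1]]
edges [0.0] ang [0.0] c [503.5  29.1   4. ]
tips 0.003
[[622.7, 26.8], [619.8, 60.1]]
edges [33.4, 33.4] ang [95.1, -84.9] c [621.3  43.5   3. ]
corners 0.004
[[532.1, 16.2], [529.2, 48.2]]
edges [32.1, 32.1] ang [95.1, -84.9] c [530.7  32.2   4. ]
throat 0.003
[[599.1, 41.5]]
edges [0.0] ang [0.0] c [599.1  41.5   3. ]
```

move_arm(rows=[{"tx": 0, "ty": 0.006, "tz": 0.014, "ax": 0, "ay": 0, "az": -0.5, "jaw": 110}, {"tx": 0, "ty": 0.005, "tz": 0.015, "ax": 0, "ay": 0, "az": -0.5, "jaw": 110}, {"tx": 0.001, "ty": 0.002, "tz": 0.015, "ax": 0, "ay": 0, "az": -0.3, "jaw": 110}, {"tx": 0, "ty": 0, "tz": 0.004, "ax": 0, "ay": 0, "az": 0, "jaw": 110}, {"tx": 0, "ty": 0, "tz": 0, "ax": 0, "ay": 0, "az": 0, "jaw": 110}])

```text
time: 19.1
tool_pos: [0.528, 0.028, 0.0291]
tool_rot: [0.004, -0.052, 0.999, -0.002]
contact_force: [0.8, 0.5, 0.7]
gripper_width: 0.573
```

```bash
python3 - <<'E'
from h import *
f=grab('wrist','w24')
s,p,R=pose();print(s['time'],p,s['contact_force'],R.as_matrix().round(3)[:,1:],s['gripper_width'])
im=cv2.cvtColor(f['color'],cv2.COLOR_RGB2BGR)
cv2.imwrite('pics/w24.png',cv2.convertScaleAbs(im,alpha=1.7))
plan([.5255,.032,.002],96.3,n=3,jaw=110)
E
```

```text
19.15 [0.52805502 0.02802941 0.02936642] [ 0.71426821 -0.02310036 -0.20817562] [[-0.104  0.009]
 [ 0.995 -0.003]
 [-0.004 -1.   ]] 0.5653993643892414
n 3 dist 0.0278 ang 0.63
{'tx': 0.001, 'ty': 0.001, 'tz': 0.009, 'ax': -0.1, 'ay': 0.2, 'az': -0.1, 'jaw': 110}
{'tx': 0.001, 'ty': 0.002, 'tz': 0.009, 'ax': -0.1, 'ay': 0.1, 'az': -0.1, 'jaw': 110}
{'tx': 0.0, 'ty': 0.001, 'tz': 0.009, 'ax': -0.0, 'ay': 0.2, 'az': -0.1, 'jaw': 110}
```

View pics/w24.png

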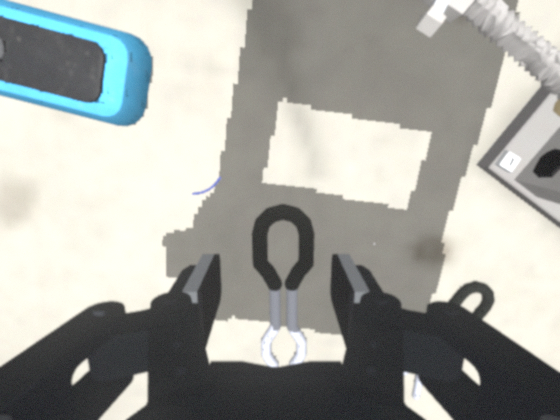

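```bash
python3 - <<'E'
from h import *
f=load('w24');s,p,R=pose()
P=m(f,'top end',[(283,204)],.004,1)
C=m(f,'corners',[(253,262),(314,261)],.004,1)
S=m(f,'seat mid',[(284,345)],.003,1)
print('tcp proj',proj(f,[p,[p[0],p[1],.004]]))
print('target px', proj(f,[[.5255,.032,.004]]))
E
```

```text
top end 0.004
[[503.3, 29.3]]
edges [0.0] ang [0.0] c [503.3  29.3   4. ]
corners 0.004
[[536.0, 17.1], [532.1, 48.7]]
edges [31.9, 31.9] ang [97.0, -83.0] c [534.1  32.9   4. ]
seat mid 0.003
[[585.3, 38.8]]
edges [0.0] ang [0.0] c [585.3  38.8   3. ]
tcp proj [[275.18966214 270.990835  ]
 [275.41305403 249.91707235]]
target px [[283.56984045 246.06895561]]
```

move_arm(rows=[{"tx": 0.001, "ty": 0.002, "tz": 0.009, "ax": -0.1, "ay": 0.2, "az": -0.2, "jaw": 110}, {"tx": 0.001, "ty": 0.002, "tz": 0.009, "ax": -0.1, "ay": 0.2, "az": -0.1, "jaw": 110}, {"tx": 0, "ty": 0, "tz": 0.005, "ax": 0, "ay": 0, "az": 0, "jaw": 110}, {"tx": 0, "ty": 0, "tz": 0, "ax": 0, "ay": 0, "az": 0, "jaw": 110}])

```text
time: 19.55
tool_pos: [0.5274, 0.0315, 0.0065]
tool_rot: [0.002, -0.054, 0.999, -0.0]
contact_force: [0.2, -0.5, 0.1]
gripper_width: 0.567
```

```bash
python3 - <<'E'
from h import *
s,p,R=pose();print(s['time'],p,s['contact_force'],R.as_matrix().round(3)[:,1:],s['gripper_width'])
plan([.526,.0322,.001],96.3,n=1,jaw=110)
E
```

```text
19.55 [0.52738523 0.03149056 0.00648225] [ 0.19002215 -0.46508762  0.14516763] [[-0.108  0.005]
 [ 0.994 -0.   ]
 [-0.001 -1.   ]] 0.5670110543763515
n 1 dist 0.0057 ang 0.29
{'tx': 0.0013, 'ty': 0.0009, 'tz': 0.0055, 'ax': -0.1, 'ay': 0.3, 'az': -0.1, 'jaw': 110}
```

move_arm(rows=[{"tx": 0.001, "ty": 0.001, "tz": 0.003, "ax": 0, "ay": 0.3, "az": -0.1, "jaw": 135}, {"tx": 0, "ty": 0, "tz": 0.002, "ax": 0, "ay": 0, "az": 0, "jaw": 135}, {"tx": 0, "ty": 0, "tz": 0, "ax": 0, "ay": 0, "az": 0, "jaw": 135}])

```text
time: 19.85
tool_pos: [0.5264, 0.0325, 0.0012]
tool_rot: [-0.0, -0.055, 0.998, -0.001]
contact_force: [0.4, 0.4, 0.4]
gripper_width: 0.468
```

```bash
python3 - <<'E'
from h import *
s,p,R=pose();print(s['time'],p,s['contact_force'],R.as_matrix().round(3)[:,1:],s['gripper_width'])
f=grab('wrist','w25')
im=cv2.cvtColor(f['color'],cv2.COLOR_RGB2BGR)
cv2.imwrite('pics/w25.png',cv2.convertScaleAbs(im,alpha=1.7)[150:400,120:440])
E
```

```text
19.85 [0.52640899 0.0324842  0.00116882] [0.43796986 0.38609643 0.37161343] [[-0.11  -0.001]
 [ 0.994 -0.001]
 [-0.001 -1.   ]] 0.46774396959733056
```

View pics/w25.png

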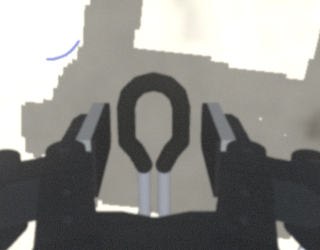

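Well placed. Close and lift.

move_arm(rows=[{"tx": 0, "ty": 0, "tz": 0, "ax": 0, "ay": 0, "az": 0, "jaw": 180}, {"tx": 0, "ty": 0, "tz": 0, "ax": 0, "ay": 0, "az": 0, "jaw": 255}, {"tx": 0, "ty": 0, "tz": 0, "ax": 0, "ay": 0, "az": 0, "jaw": 255}])

```text
time: 20.2
tool_pos: [0.527, 0.0324, 0.002]
tool_rot: [0.0, -0.055, 0.998, -0.001]
contact_force: [-0.6, -0.4, -0.7]
gripper_width: 0.343
```

```bash
python3 - <<'E'
from h import *
s,p,R=pose();print(s['time'],p,s['contact_force'],R.as_matrix().round(3)[:,1:],s['gripper_width'])
f=grab('wrist','w26')
im=cv2.cvtColor(f['color'],cv2.COLOR_RGB2BGR)
cv2.imwrite('pics/w26.png',cv2.convertScaleAbs(im,alpha=1.7)[150:400,120:440])
E
```

```text
20.2 [0.52698454 0.03240819 0.00200766] [-0.61640081 -0.37545901 -0.70329606] [[-0.11   0.001]
 [ 0.994 -0.001]
 [-0.001 -1.   ]] 0.3426571724047059
```

View pics/w26.png

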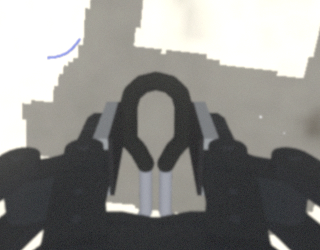

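move_arm(rows=[{"tx": 0, "ty": 0, "tz": 0, "ax": 0, "ay": 0, "az": 0, "jaw": 255}, {"tx": 0, "ty": 0, "tz": -0.005, "ax": 0, "ay": 0, "az": 0, "jaw": 255}, {"tx": 0, "ty": 0, "tz": -0.01, "ax": 0, "ay": 0, "az": 0, "jaw": 255}, {"tx": 0, "ty": 0, "tz": -0.02, "ax": 0, "ay": 0, "az": 0, "jaw": 255}, {"tx": 0, "ty": 0, "tz": -0.03, "ax": 0, "ay": 0, "az": 0, "jaw": 255}, {"tx": 0, "ty": 0, "tz": -0.03, "ax": 0, "ay": 0, "az": 0, "jaw": 255}, {"tx": 0, "ty": 0, "tz": -0.01, "ax": 0, "ay": 0, "az": 0, "jaw": 255}, {"tx": 0, "ty": 0, "tz": 0, "ax": 0, "ay": 0, "az": 0, "jaw": 255}])

```text
time: 21.05
tool_pos: [0.5263, 0.0326, 0.1131]
tool_rot: [0.0, -0.055, 0.998, -0.001]
contact_force: [0.1, 0.2, -0.4]
gripper_width: 0.34
```

```bash
python3 - <<'E'
from h import *
s,p,R=pose();print(s['time'],p,s['contact_force'],R.as_matrix().round(3)[:,1:],s['gripper_width'],s['joint_pos'].round(2))
f=grab('wrist','w27')
im=cv2.cvtColor(f['color'],cv2.COLOR_RGB2BGR)
cv2.imwrite('pics/w27.png',cv2.convertScaleAbs(im,alpha=1.7)[100:400,100:460])
f=grab('scene','s27'); im=cv2.cvtColor(f['color'],cv2.COLOR_RGB2BGR)
cv2.imwrite('pics/s27a.png',cv2.resize(im[130:280,230:400],None,fx=4,fy=4,interpolation=cv2.INTER_CUBIC)[:600])
E
```

```text
21.05 [0.52626701 0.0326029  0.11305891] [ 0.08056828  0.19128908 -0.42611627] [[-0.11   0.   ]
 [ 0.994 -0.001]
 [-0.001 -1.   ]] 0.3404962169079493 [-0.08 -0.08  1.95 -0.    1.27 -1.76]
```

View pics/w27.png

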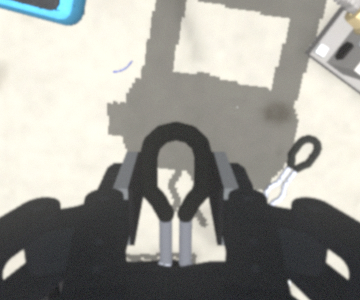

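View pics/s27a.png

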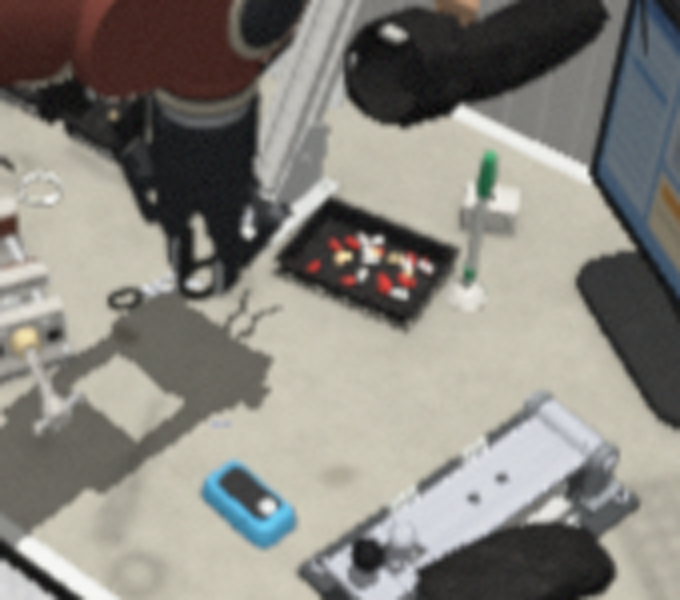

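```bash
python3 - <<'E'
from h import *
a=plan([.482,-.062,.115],-10.8,n=14,jaw=255)
E
```

```text
n 14 dist 0.1041 ang 107.13
{'tx': 0.004, 'ty': -0.006, 'tz': -0.0, 'ax': -0.0, 'ay': -0.0, 'az': 7.7, 'jaw': 255}
{'tx': 0.003, 'ty': -0.007, 'tz': -0.001, 'ax': -0.0, 'ay': -0.0, 'az': 7.6, 'jaw': 255}
{'tx': 0.002, 'ty': -0.007, 'tz': 0.0, 'ax': -0.0, 'ay': -0.0, 'az': 7.7, 'jaw': 255}
{'tx': 0.001, 'ty': -0.008, 'tz': -0.0, 'ax': -0.1, 'ay': -0.0, 'az': 7.6, 'jaw': 255}
{'tx': -0.0, 'ty': -0.007, 'tz': -0.0, 'ax': 0.0, 'ay': -0.0, 'az': 7.7, 'jaw': 255}
{'tx': -0.001, 'ty': -0.007, 'tz': -0.001, 'ax': 0.0, 'ay': -0.0, 'az': 7.6, 'jaw': 255}
{'tx': -0.002, 'ty': -0.007, 'tz': 0.0, 'ax': -0.0, 'ay': -0.0, 'az': 7.7, 'jaw': 255}
{'tx': -0.003, 'ty': -0.007, 'tz': -0.0, 'ax': -0.0, 'ay': -0.1, 'az': 7.6, 'jaw': 255}
{'tx': -0.004, 'ty': -0.007, 'tz': -0.001, 'ax': -0.0, 'ay': 0.0, 'az': 7.7, 'jaw': 255}
{'tx': -0.004, 'ty': -0.006, 'tz': 0.0, 'ax': -0.1, 'ay': 0.0, 'az': 7.6, 'jaw': 255}
{'tx': -0.006, 'ty': -0.005, 'tz': -0.0, 'ax': 0.0, 'ay': 0.0, 'az': 7.7, 'jaw': 255}
{'tx': -0.006, 'ty': -0.004, 'tz': -0.0, 'ax': 0.0, 'ay': 0.0, 'az': 7.6, 'jaw': 255}
{'tx': -0.006, 'ty': -0.004, 'tz': -0.001, 'ax': 0.0, 'ay': 0.0, 'az': 7.7, 'jaw': 255}
{'tx': -0.007, 'ty': -0.002, 'tz': 0.0, 'ax': 0.0, 'ay': -0.0, 'az': 7.6, 'jaw': 255}
```

move_arm(rows=[{"tx": 0.004, "ty": -0.006, "tz": 0, "ax": 0, "ay": 0, "az": 6, "jaw": 255}, {"tx": 0.003, "ty": -0.007, "tz": 0, "ax": 0, "ay": 0, "az": 7.6, "jaw": 255}, {"tx": 0.002, "ty": -0.007, "tz": 0, "ax": 0, "ay": 0, "az": 7.7, "jaw": 255}, {"tx": 0.001, "ty": -0.008, "tz": 0, "ax": 0, "ay": 0, "az": 7.6, "jaw": 255}, {"tx": 0, "ty": -0.007, "tz": 0, "ax": 0, "ay": 0, "az": 7.7, "jaw": 255}, {"tx": -0.001, "ty": -0.007, "tz": 0, "ax": 0, "ay": 0, "az": 7.6, "jaw": 255}, {"tx": -0.002, "ty": -0.007, "tz": 0, "ax": 0, "ay": 0, "az": 7.7, "jaw": 255}, {"tx": -0.003, "ty": -0.007, "tz": 0, "ax": 0, "ay": 0, "az": 7.6, "jaw": 255}, {"tx": -0.004, "ty": -0.007, "tz": 0, "ax": 0, "ay": 0, "az": 7.7, "jaw": 255}, {"tx": -0.004, "ty": -0.006, "tz": 0, "ax": 0, "ay": 0, "az": 7.6, "jaw": 255}, {"tx": -0.006, "ty": -0.005, "tz": 0, "ax": 0, "ay": 0, "az": 7.7, "jaw": 255}, {"tx": -0.003, "ty": -0.002, "tz": 0, "ax": 0, "ay": 0, "az": 4, "jaw": 255}])

```text
time: 22.35
tool_pos: [0.4716, -0.0451, 0.0843]
tool_rot: [-0.021, 0.667, 0.744, -0.013]
contact_force: [0.3, -0.8, 0.0]
gripper_width: 0.34
```

```bash
python3 - <<'E'
from h import *
s,p,R=pose();print(s['time'],p,s['contact_force'],R.as_matrix().round(3)[:,1:],s['gripper_width'],s['joint_pos'].round(2))
a=plan([.482,-.064,.09],-10.8,n=4,jaw=255)
E
```

```text
22.35 [ 0.47156637 -0.04513133  0.08434801] [ 0.29078734 -0.77699905  0.03360569] [[ 0.993 -0.048]
 [ 0.109  0.008]
 [-0.047 -0.999]] 0.34015045648161807 [-0.25 -0.14  2.06 -0.    1.27 -0.36]
n 4 dist 0.0223 ang 17.27
{'tx': -0.005, 'ty': 0.002, 'tz': -0.002, 'ax': -0.7, 'ay': -0.1, 'az': 4.3, 'jaw': 255}
{'tx': -0.005, 'ty': 0.002, 'tz': -0.001, 'ax': -0.7, 'ay': -0.1, 'az': 4.2, 'jaw': 255}
{'tx': -0.004, 'ty': 0.003, 'tz': -0.002, 'ax': -0.7, 'ay': -0.0, 'az': 4.3, 'jaw': 255}
{'tx': -0.005, 'ty': 0.003, 'tz': -0.001, 'ax': -0.7, 'ay': -0.1, 'az': 4.2, 'jaw': 255}
```

move_arm(rows=[{"tx": -0.005, "ty": 0.002, "tz": -0.005, "ax": -0.7, "ay": -0.1, "az": 4.3, "jaw": 255}, {"tx": -0.005, "ty": 0.002, "tz": -0.004, "ax": -0.7, "ay": -0.1, "az": 4.2, "jaw": 255}, {"tx": -0.003, "ty": 0.003, "tz": -0.002, "ax": -0.7, "ay": 0, "az": 4.3, "jaw": 255}, {"tx": -0.001, "ty": 0.002, "tz": 0, "ax": -0.7, "ay": 0, "az": 2.2, "jaw": 255}, {"tx": 0, "ty": 0, "tz": 0, "ax": 0, "ay": 0, "az": 0, "jaw": 255}])

```text
time: 22.85
tool_pos: [0.4741, -0.0584, 0.0836]
tool_rot: [-0.008, 0.763, 0.646, -0.004]
contact_force: [0.8, -0.4, 0.1]
gripper_width: 0.341
```

```bash
python3 - <<'E'
from h import *
s,p,R=pose();print(s['time'],p,s['contact_force'],R.as_matrix().round(3)[:,1:],s['gripper_width'],s['joint_vel'].round(3))
f=grab('wrist','w28')
im=cv2.cvtColor(f['color'],cv2.COLOR_RGB2BGR)
cv2.imwrite('pics/w28.png',cv2.convertScaleAbs(im,alpha=1.7))
f=grab('scene','s28'); im=cv2.cvtColor(f['color'],cv2.COLOR_RGB2BGR)
cv2.imwrite('pics/s28a.png',cv2.resize(im[170:320,230:400],None,fx=4,fy=4,interpolation=cv2.INTER_CUBIC)[:600])
a=plan([.482,-.064,.0595],-10.8,n=4,jaw=255)
E
```

```text
22.85 [ 0.47410802 -0.05843581  0.08362386] [ 0.799287   -0.4482099   0.12773944] [[ 0.986 -0.017]
 [-0.165  0.008]
 [-0.018 -1.   ]] 0.3410812071518161 [-0.003  0.018  0.014  0.    -0.001 -0.006]
n 4 dist 0.0262 ang 1.72
{'tx': -0.001, 'ty': 0.002, 'tz': 0.006, 'ax': -0.3, 'ay': -0.1, 'az': 0.3, 'jaw': 255}
{'tx': -0.001, 'ty': 0.003, 'tz': 0.006, 'ax': -0.2, 'ay': -0.0, 'az': 0.4, 'jaw': 255}
{'tx': -0.001, 'ty': 0.002, 'tz': 0.006, 'ax': -0.3, 'ay': -0.1, 'az': 0.3, 'jaw': 255}
{'tx': -0.001, 'ty': 0.002, 'tz': 0.006, 'ax': -0.3, 'ay': -0.0, 'az': 0.3, 'jaw': 255}
```

View pics/w28.png

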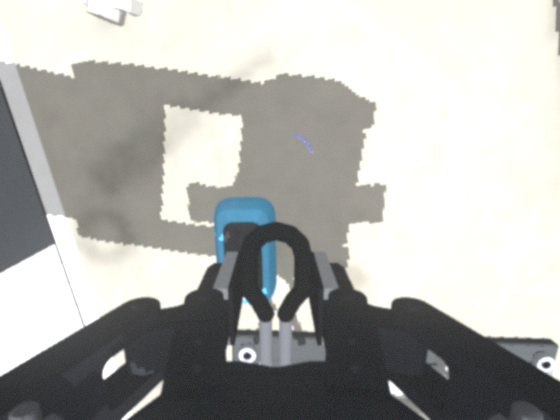

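View pics/s28a.png

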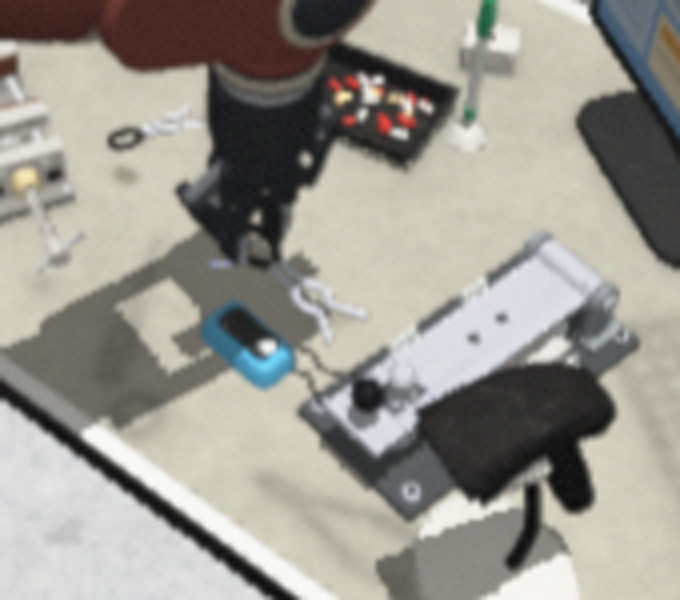

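```bash
cat >> h.py <<'E'
def clipmodel(p,R,dz=0.002,pitch=0.):
    X=R.apply([1,0,0]);Y=R.apply([0,1,0]);Z=R.apply([0,0,-1])
    c=p+.001*X+dz*Z
    d=-X
    out={}
    for n,(a,b) in dict(tipL=(94,16),tipR=(94,-16),throat=(72.5,0),seatL=(60,10),seatR=(60,-10),eyeend=(-15,0)).items():
        out[n]=c+d*a/1000*np.cos(pitch)+Y*b/1000+Z*a/1000*np.sin(pitch)
    return out
E
python3 - <<'E'
from h import *
s,p,R=pose(); f=load('s28')
for pit in [-.05,0,.05]:
    c=clipmodel(p,R,pitch=pit)
    print(pit,{k:((proj(f,[v])[0]-[230,170])*4).round(0).tolist() for k,v in c.items()})
for X in [[.4555,-.2,.08],[.4555,-.2,.0555],[.4215,-.1941,.0815]]: print(((proj(f,[X])[0]-[230,170])*4).round(0))
E
```

```text
-0.05 {'tipL': [359.0, 313.0], 'tipR': [326.0, 336.0], 'throat': [321.0, 304.0], 'seatL': [319.0, 286.0], 'seatR': [298.0, 300.0], 'eyeend': [238.0, 227.0]}
0 {'tipL': [360.0, 308.0], 'tipR': [326.0, 332.0], 'throat': [322.0, 301.0], 'seatL': [320.0, 283.0], 'seatR': [299.0, 298.0], 'eyeend': [238.0, 228.0]}
0.05 {'tipL': [361.0, 304.0], 'tipR': [327.0, 328.0], 'throat': [322.0, 298.0], 'seatL': [320.0, 280.0], 'seatR': [299.0, 295.0], 'eyeend': [238.0, 228.0]}
[400. 366.]
[396. 388.]
[363. 393.]
```

```bash
python3 - <<'E'
from h import *
f=load('s28'); im=cv2.cvtColor(f['color'],cv2.COLOR_RGB2BGR)
s,p,R=pose()
z=cv2.resize(im[220:282,285:348],None,fx=9,fy=9,interpolation=cv2.INTER_CUBIC)
c=clipmodel(p,R)
for k,v in c.items():
    q=(proj(f,[v])[0]-[285,220]+.5)*9-.5; cv2.drawMarker(z,tuple(int(a) for a in q),(0,0,255),0,12,1)
for X in [[.4555,-.2,.08],[.4555,-.2,.0555],[.4215,-.1941,.0815]]:
    q=(proj(f,[X])[0]-[285,220]+.5)*9-.5; cv2.drawMarker(z,tuple(int(a) for a in q),(0,255,0),0,12,1)
cv2.imwrite('pics/s28b.png',z)
E
```

```text
(no output)
```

View pics/s28b.png

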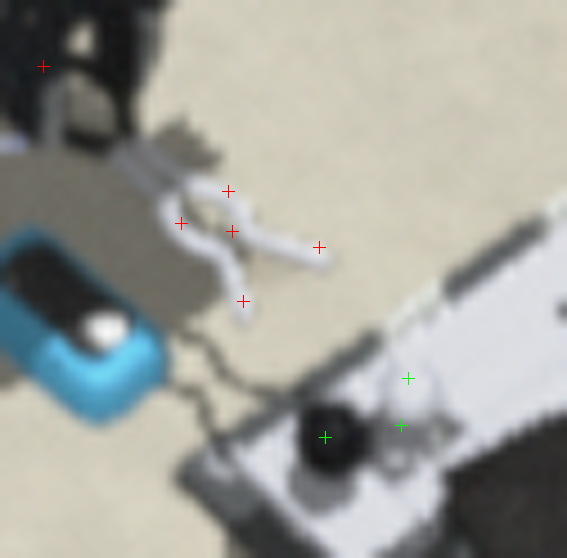

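move_arm(rows=[{"tx": -0.001, "ty": 0.003, "tz": 0.004, "ax": -0.4, "ay": -0.1, "az": 0.4, "jaw": 255}, {"tx": -0.001, "ty": 0.003, "tz": 0.004, "ax": -0.4, "ay": 0, "az": 0.4, "jaw": 255}, {"tx": -0.001, "ty": 0.002, "tz": 0.004, "ax": -0.2, "ay": 0, "az": 0.3, "jaw": 255}, {"tx": 0, "ty": 0, "tz": 0.003, "ax": 0, "ay": 0, "az": 0, "jaw": 255}, {"tx": 0, "ty": 0, "tz": 0, "ax": 0, "ay": 0, "az": 0, "jaw": 255}])

```text
time: 23.45
tool_pos: [0.4811, -0.0624, 0.0657]
tool_rot: [-0.002, 0.769, 0.639, 0.0]
contact_force: [-0.8, 0.4, -0.9]
gripper_width: 0.335
```

```bash
python3 - <<'E'
from h import *
s,p,R=pose();print(s['time'],p,s['contact_force'],R.as_matrix().round(3)[:,1:],s['joint_vel'].round(3))
a=plan([.4813,-.0645,.0605],-10.8,n=2,jaw=255)
E
```

```text
23.45 [ 0.4810682  -0.06237455  0.0656604 ] [-0.79559532  0.35028588 -0.87688201] [[ 0.983 -0.002]
 [-0.183  0.003]
 [-0.003 -1.   ]] [-0.001  0.005 -0.004  0.    -0.003  0.   ]
n 2 dist 0.0056 ang 0.34
{'tx': -0.001, 'ty': 0.0, 'tz': 0.003, 'ax': -0.1, 'ay': -0.1, 'az': 0.1, 'jaw': 255}
{'tx': -0.001, 'ty': 0.001, 'tz': 0.002, 'ax': -0.1, 'ay': -0.1, 'az': 0.1, 'jaw': 255}
```

move_arm(rows=[{"tx": -0.004, "ty": 0.001, "tz": 0.003, "ax": -0.1, "ay": -0.1, "az": 0.1, "jaw": 255}, {"tx": -0.006, "ty": 0, "tz": 0.002, "ax": 0, "ay": 0, "az": 0, "jaw": 255}, {"tx": -0.003, "ty": 0, "tz": 0, "ax": 0, "ay": 0, "az": 0, "jaw": 255}, {"tx": 0, "ty": 0, "tz": 0, "ax": 0, "ay": 0, "az": 0, "jaw": 255}])

```text
time: 23.85
tool_pos: [0.4797, -0.0766, 0.0604]
tool_rot: [-0.0, 0.77, 0.638, 0.0]
contact_force: [-0.6, 0.2, -1.4]
gripper_width: 0.343
```

```bash
cat >> h.py <<'E'
ST=np.array([.4555,-.2]); U=np.array([.187,.982]); V=np.array([.982,-.187])
def kk(p): d=p[:2]-ST; return 'k %.1f lat %.1f z %.1f'%(1000*(d@U),1000*(d@V),1000*p[2])
E
python3 - <<'E'
from h import *
s,p,R=pose();print(s['time'],kk(p),s['contact_force'],R.as_matrix().round(3)[:,1:])
f=grab('scene','s29'); t=grab('top','t29')
im=cv2.cvtColor(f['color'],cv2.COLOR_RGB2BGR)
z=cv2.resize(im[220:282,285:348],None,fx=9,fy=9,interpolation=cv2.INTER_CUBIC)
c=clipmodel(p,R)
for k,v in c.items():
    q=(proj(f,[v])[0]-[285,220]+.5)*9-.5; cv2.drawMarker(z,tuple(int(a) for a in q),(0,0,255),0,12,1)
cv2.imwrite('pics/s29b.png',z)
im=cv2.cvtColor(t['color'],cv2.COLOR_RGB2BGR)
z=cv2.resize(im[190:260,310:420],None,fx=7,fy=7,interpolation=cv2.INTER_CUBIC)
for k,v in c.items():
    q=(proj(t,[v])[0]-[310,190]+.5)*7-.5; cv2.drawMarker(z,tuple(int(a) for a in q),(0,0,255),0,12,1)
q=(proj(t,[[*ST,.08]])[0]-[310,190]+.5)*7-.5; cv2.drawMarker(z,tuple(int(a) for a in q),(0,255,0),0,12,1)
cv2.imwrite('pics/t29b.png',z)
E
```

```text
23.85 k 125.7 lat 0.7 z 60.4 [-0.55224571  0.23034931 -1.4197534 ] [[ 0.983 -0.   ]
 [-0.185  0.001]
 [-0.001 -1.   ]]
```

View pics/s29b.png

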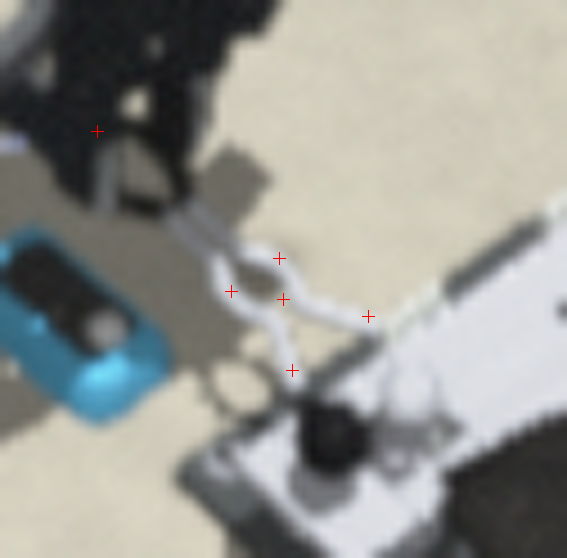

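View pics/t29b.png

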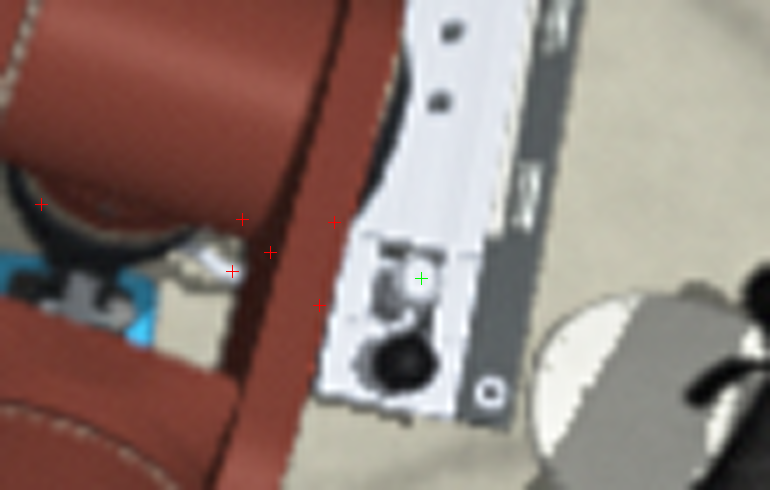

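```bash
python3 - <<'E'
from h import *
s,p,R=pose()
f=load('s29');im=cv2.cvtColor(f['color'],cv2.COLOR_RGB2BGR)
x0,y0=295,235
z=cv2.resize(im[y0:y0+48,x0:x0+64],None,fx=12,fy=12,interpolation=cv2.INTER_CUBIC)
def mk(X,c): 
    q=(proj(f,[X])[0]-[x0,y0]+.5)*12-.5; cv2.drawMarker(z,tuple(int(a) for a in q),c,0,14,1)
for a in (-.046,0,.05):
  for b in (-.026,.026): mk([*(ST+V*a+U*b),.0555],(0,255,0))
mk([*ST,.08],(0,255,255)); mk([*(ST-V*.032),.0815],(255,0,255))
for b in (-.058,.058): mk([*(ST-V*.04+U*b),.010],(255,255,0))
for k,v in clipmodel(p,R).items(): mk(v,(0,0,255))
cv2.imwrite('pics/s29c.png',z)
E
```

```text
(no output)
```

View pics/s29c.png

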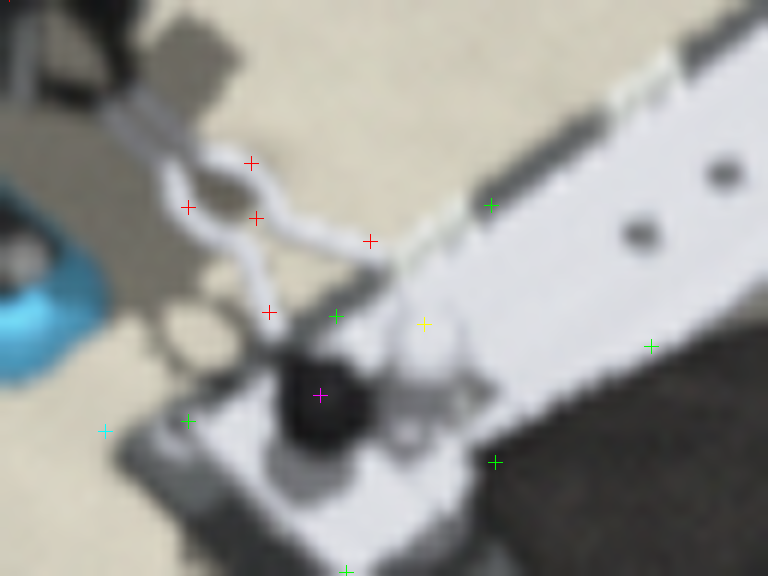

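move_arm(rows=[{"tx": -0.005, "ty": -0.001, "tz": 0, "ax": 0, "ay": 0, "az": 0, "jaw": 255}, {"tx": -0.006, "ty": 0, "tz": 0, "ax": 0, "ay": 0, "az": 0, "jaw": 255}, {"tx": -0.005, "ty": 0, "tz": 0, "ax": 0, "ay": 0, "az": 0, "jaw": 255}, {"tx": 0, "ty": 0, "tz": 0, "ax": 0, "ay": 0, "az": 0, "jaw": 255}])

```text
time: 24.35
tool_pos: [0.4758, -0.0932, 0.0609]
tool_rot: [0.0, 0.769, 0.639, 0.0]
contact_force: [-0.4, 0.5, -0.6]
gripper_width: 0.343
```

```bash
python3 - <<'E'
from h import *
s,p,R=pose();print(s['time'],kk(p),s['contact_force'],R.as_matrix().round(3)[:,1:])
f=grab('scene','s30');im=cv2.cvtColor(f['color'],cv2.COLOR_RGB2BGR)
x0,y0=295,235
cv2.imwrite('pics/s30.png',cv2.resize(im[y0:y0+48,x0:x0+64],None,fx=12,fy=12,interpolation=cv2.INTER_CUBIC))
E
```

```text
24.35 k 108.7 lat -0.1 z 60.9 [-0.42627933  0.49934529 -0.57045051] [[ 0.983  0.001]
 [-0.184  0.   ]
 [ 0.001 -1.   ]]
```

View pics/s30.png

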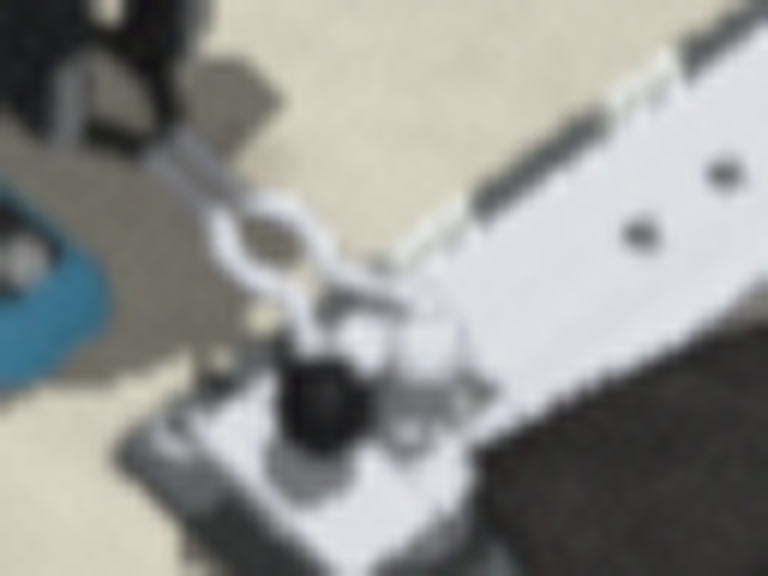

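move_arm(rows=[{"tx": -0.005, "ty": -0.001, "tz": 0, "ax": 0, "ay": 0, "az": 0, "jaw": 255}, {"tx": -0.006, "ty": 0, "tz": 0, "ax": 0, "ay": 0, "az": 0, "jaw": 255}, {"tx": -0.005, "ty": 0, "tz": 0, "ax": 0, "ay": 0, "az": 0, "jaw": 255}, {"tx": 0, "ty": 0, "tz": 0, "ax": 0, "ay": 0, "az": 0, "jaw": 255}])

```text
time: 24.8
tool_pos: [0.4715, -0.1098, 0.0609]
tool_rot: [-0.0, 0.769, 0.639, 0.0]
contact_force: [0.5, 0.2, -1.3]
gripper_width: 0.341
```

```bash
python3 - <<'E'
from h import *
s,p,R=pose();print(s['time'],kk(p),s['contact_force'],R.as_matrix().round(3)[:,1:])
f=grab('scene','s31');im=cv2.cvtColor(f['color'],cv2.COLOR_RGB2BGR)
x0,y0=295,235
cv2.imwrite('pics/s31.png',cv2.resize(im[y0:y0+48,x0:x0+64],None,fx=12,fy=12,interpolation=cv2.INTER_CUBIC))
f=grab('top','t31');im=cv2.cvtColor(f['color'],cv2.COLOR_RGB2BGR)
cv2.imwrite('pics/t31.png',cv2.resize(im[200:260,330:410],None,fx=9,fy=9,interpolation=cv2.INTER_CUBIC))
E
```

```text
24.8 k 91.6 lat -1.1 z 60.9 [ 0.51513673  0.19335801 -1.30001866] [[ 0.983  0.001]
 [-0.184  0.001]
 [ 0.    -1.   ]]
```

View pics/s31.png

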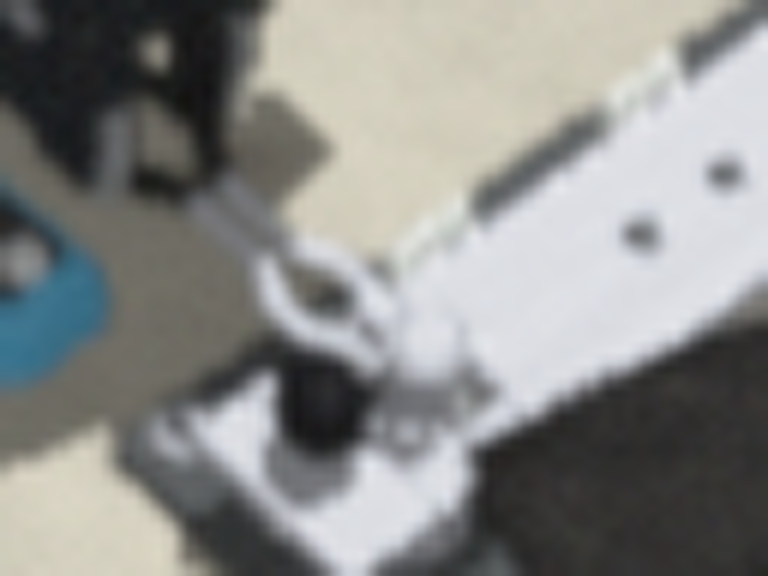

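View pics/t31.png

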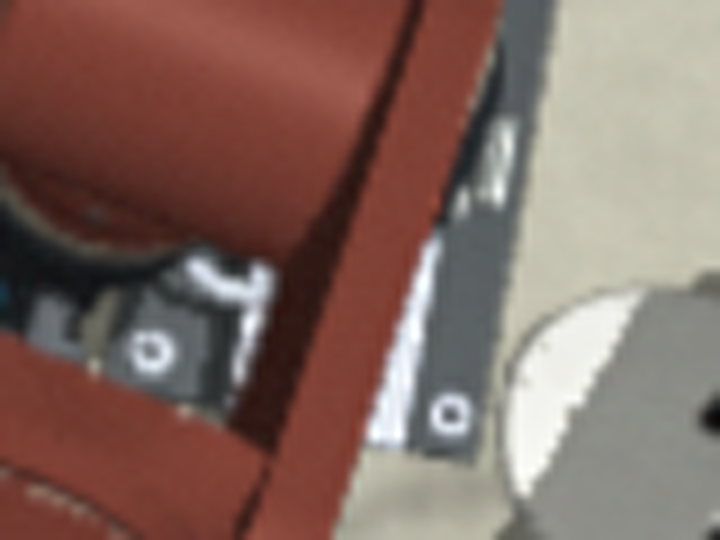

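move_arm(rows=[{"tx": -0.004, "ty": 0.001, "tz": 0, "ax": 0, "ay": 0, "az": 0, "jaw": 255}, {"tx": -0.004, "ty": 0, "tz": 0, "ax": 0, "ay": 0, "az": 0, "jaw": 255}, {"tx": -0.003, "ty": 0, "tz": 0, "ax": 0, "ay": 0, "az": 0, "jaw": 255}])

```text
time: 25.2
tool_pos: [0.4707, -0.1202, 0.0608]
tool_rot: [-0.001, 0.769, 0.639, 0.001]
contact_force: [0.5, 2.8, 0.1]
gripper_width: 0.339
```

```bash
python3 - <<'E'
from h import *
s,p,R=pose();print(s['time'],kk(p),s['contact_force'],R.inv().apply(s['contact_force']),R.as_matrix().round(3)[:,1:])
E
```

```text
25.2 k 81.2 lat 0.0 z 60.8 [0.47509106 2.78136079 0.14102306] [ 2.82165564 -0.04080855 -0.13476265] [[ 0.983  0.001]
 [-0.183  0.002]
 [ 0.001 -1.   ]]
```

Contact begins at k=81 with no side force. Push on.

move_arm(rows=[{"tx": -0.004, "ty": 0, "tz": 0, "ax": 0, "ay": 0, "az": 0, "jaw": 255}, {"tx": -0.004, "ty": 0, "tz": 0, "ax": 0, "ay": 0, "az": 0, "jaw": 255}])

```text
time: 25.4
tool_pos: [0.4694, -0.126, 0.0605]
tool_rot: [-0.003, 0.769, 0.639, 0.003]
contact_force: [0.8, 5.1, 0.3]
gripper_width: 0.336
```

```bash
python3 - <<'E'
from h import *
s,p,R=pose();print(s['time'],kk(p),R.inv().apply(s['contact_force']),R.as_matrix().round(3)[:,1:],s['gripper_width'])
E
```

```text
25.4 k 75.3 lat -0.1 z 60.5 [ 5.17785411 -0.10768783 -0.21472015] [[ 0.983  0.002]
 [-0.183  0.009]
 [ 0.    -1.   ]] 0.3364269167577164
```

move_arm(rows=[{"tx": -0.005, "ty": 0, "tz": 0, "ax": 0, "ay": 0.4, "az": 0, "jaw": 255}, {"tx": -0.005, "ty": 0, "tz": 0, "ax": 0, "ay": 0, "az": 0, "jaw": 255}])

```text
time: 25.6
tool_pos: [0.4677, -0.1358, 0.0602]
tool_rot: [-0.005, 0.769, 0.639, 0.007]
contact_force: [0.6, -0.9, 0.1]
gripper_width: 0.341
```

```bash
python3 - <<'E'
from h import *
s,p,R=pose();print(s['time'],kk(p),R.inv().apply(s['contact_force']),R.as_matrix().round(3)[:,1:],s['gripper_width'])
f=grab('scene','s32');im=cv2.cvtColor(f['color'],cv2.COLOR_RGB2BGR)
x0,y0=295,235
cv2.imwrite('pics/s32.png',cv2.resize(im[y0:y0+48,x0:x0+64],None,fx=12,fy=12,interpolation=cv2.INTER_CUBIC))
grab('wrist','w32')
E
```

```text
25.6 k 65.3 lat -0.1 z 60.2 [-0.73066056  0.75825015 -0.15861353] [[ 0.983  0.003]
 [-0.182  0.017]
 [ 0.    -1.   ]] 0.3414994096607204
```

View pics/s32.png

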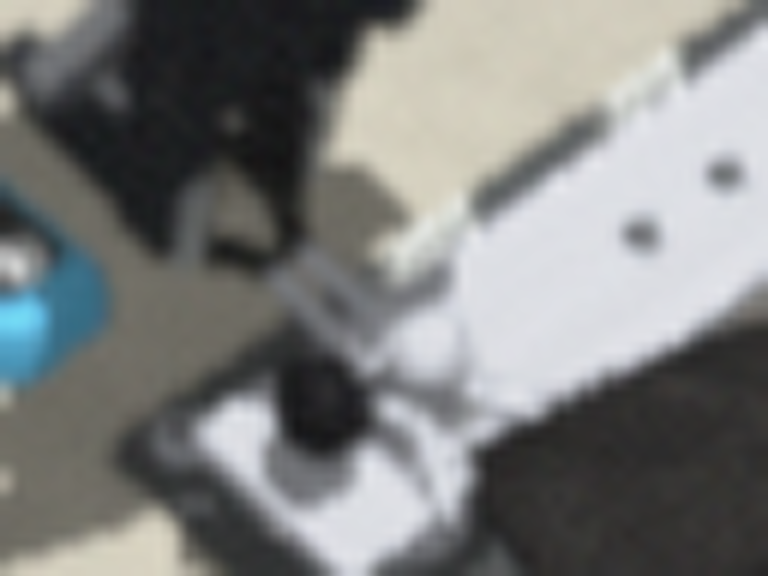

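View pics/w32.png

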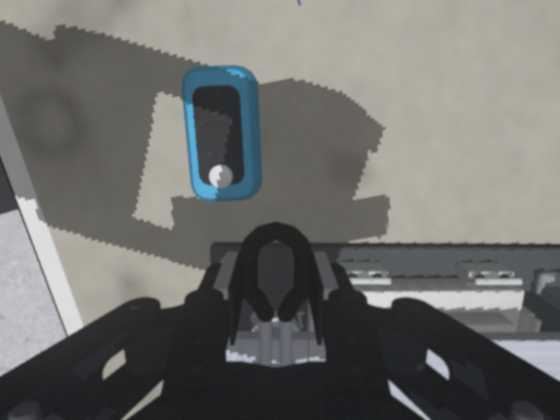

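move_arm(rows=[{"tx": -0.003, "ty": 0, "tz": -0.001, "ax": 0, "ay": 0.8, "az": 0, "jaw": 255}, {"tx": 0, "ty": 0, "tz": 0, "ax": 0, "ay": 0, "az": 0, "jaw": 255}])

```text
time: 25.9
tool_pos: [0.467, -0.1407, 0.0616]
tool_rot: [-0.009, 0.769, 0.639, 0.011]
contact_force: [-0.4, 0.2, -0.3]
gripper_width: 0.342
```

```bash
python3 - <<'E'
from h import *
s,p,R=pose();print(s['time'],kk(p),R.inv().apply(s['contact_force']),R.as_matrix().round(3)[:,1:],s['gripper_width'])
E
```

```text
25.9 k 60.4 lat 0.2 z 61.6 [ 0.13961431 -0.43497789  0.31393684] [[ 0.983  0.006]
 [-0.184  0.028]
 [ 0.001 -1.   ]] 0.34236890334620673
```

move_arm(rows=[{"tx": 0, "ty": 0, "tz": 0.001, "ax": 0, "ay": -1.6, "az": 0, "jaw": 255}, {"tx": 0.003, "ty": 0, "tz": 0, "ax": 0, "ay": 0, "az": 0, "jaw": 255}, {"tx": 0.003, "ty": 0, "tz": 0, "ax": 0, "ay": 0, "az": 0, "jaw": 255}])

```text
time: 26.2
tool_pos: [0.468, -0.1359, 0.0607]
tool_rot: [0.002, 0.769, 0.639, -0.001]
contact_force: [-2.4, -7.8, -0.4]
gripper_width: 0.341
```

```bash
python3 - <<'E'
from h import *
s,p,R=pose();print(s['time'],kk(p),R.inv().apply(s['contact_force']),R.as_matrix().round(3)[:,1:],s['gripper_width'])
E
```

```text
26.2 k 65.2 lat 0.3 z 60.7 [-8.06614085 -0.96955175  0.48083665] [[ 0.983  0.   ]
 [-0.184 -0.005]
 [ 0.001 -1.   ]] 0.3405395624968527
```

move_arm(rows=[{"tx": -0.003, "ty": 0, "tz": 0, "ax": 0, "ay": 0.2, "az": 0, "jaw": 255}, {"tx": 0, "ty": 0, "tz": 0, "ax": 0, "ay": 0, "az": 0, "jaw": 255}])

```text
time: 26.4
tool_pos: [0.4675, -0.138, 0.0607]
tool_rot: [0.0, 0.769, 0.639, 0.0]
contact_force: [0.5, -1.5, 0.0]
gripper_width: 0.341
```

```bash
python3 - <<'E'
from h import *
s,p,R=pose();print(s['time'],kk(p),R.inv().apply(s['contact_force']),R.as_matrix().round(3)[:,1:],s['gripper_width'])
E
```

```text
26.4 k 63.1 lat 0.2 z 60.7 [-1.37544692  0.77425874 -0.02877333] [[ 0.983  0.001]
 [-0.183 -0.   ]
 [ 0.001 -1.   ]] 0.34141938179415493
```

move_arm(rows=[{"tx": -0.001, "ty": 0, "tz": 0.002, "ax": 0, "ay": 0, "az": 0, "jaw": 255}, {"tx": 0, "ty": 0, "tz": 0.001, "ax": 0, "ay": 0, "az": 0, "jaw": 255}, {"tx": 0, "ty": 0, "tz": 0, "ax": 0, "ay": 0, "az": 0, "jaw": 120}, {"tx": 0, "ty": 0, "tz": 0, "ax": 0, "ay": 0, "az": 0, "jaw": 110}, {"tx": 0, "ty": 0, "tz": 0, "ax": 0, "ay": 0, "az": 0, "jaw": 110}])

```text
time: 26.9
tool_pos: [0.4672, -0.1383, 0.0572]
tool_rot: [-0.0, 0.769, 0.639, 0.001]
contact_force: [-0.1, -1.2, 0.2]
gripper_width: 0.569
```

```bash
python3 - <<'E'
from h import *
s,p,R=pose();print(s['time'],kk(p),R.inv().apply(s['contact_force']),R.as_matrix().round(3)[:,1:],s['gripper_width'])
f=grab('wrist','w33')
im=cv2.cvtColor(f['color'],cv2.COLOR_RGB2BGR);cv2.imwrite('pics/w33.png',cv2.convertScaleAbs(im,alpha=1.7))
E
```

```text
26.9 k 62.8 lat -0.1 z 57.2 [-1.22614251  0.11920212 -0.22711451] [[ 0.983  0.   ]
 [-0.183  0.002]
 [ 0.    -1.   ]] 0.5686468620493134
```

View pics/w33.png

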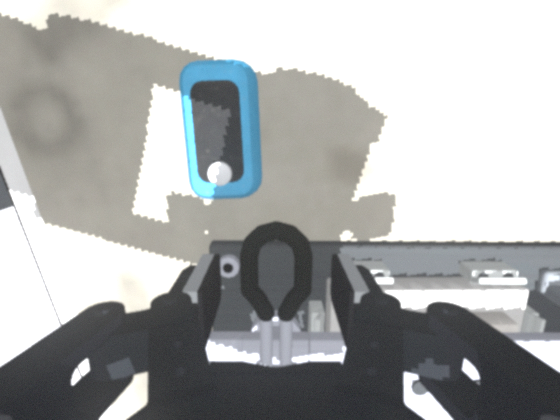

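Clear of the eye. Lift and back off along +y.

move_arm(rows=[{"tx": 0, "ty": 0, "tz": -0.008, "ax": 0, "ay": 0, "az": 0, "jaw": 110}, {"tx": 0, "ty": 0, "tz": -0.02, "ax": 0, "ay": 0, "az": 0, "jaw": 110}, {"tx": 0.01, "ty": 0, "tz": -0.035, "ax": 0, "ay": 0, "az": 0, "jaw": 110}, {"tx": 0.03, "ty": 0, "tz": -0.04, "ax": 0, "ay": 0, "az": 0, "jaw": 110}, {"tx": 0.04, "ty": 0, "tz": -0.04, "ax": 0, "ay": 0, "az": 0, "jaw": 110}, {"tx": 0.045, "ty": 0, "tz": -0.02, "ax": 0, "ay": 0, "az": 0, "jaw": 110}, {"tx": 0.045, "ty": 0, "tz": 0, "ax": 0, "ay": 0, "az": 0, "jaw": 110}, {"tx": 0.045, "ty": 0, "tz": 0, "ax": 0, "ay": 0, "az": 0, "jaw": 110}, {"tx": 0.03, "ty": 0, "tz": 0, "ax": 0, "ay": 0, "az": 0, "jaw": 110}, {"tx": 0, "ty": 0, "tz": 0, "ax": 0, "ay": 0, "az": 0, "jaw": 110}])

```text
time: 27.95
tool_pos: [0.5145, 0.1061, 0.2321]
tool_rot: [0.002, 0.771, 0.637, 0.006]
contact_force: [-0.2, -0.4, 0.8]
gripper_width: 0.57
```

```bash
python3 - <<'E'
from h import *
s,p,R=pose();print(s['time'],p,s['contact_force'])
f=grab('scene','s34');im=cv2.cvtColor(f['color'],cv2.COLOR_RGB2BGR)
cv2.imwrite('pics/s34.png',cv2.resize(im[220:300,280:380],None,fx=7,fy=7,interpolation=cv2.INTER_CUBIC))
f=grab('top','t34');im=cv2.cvtColor(f['color'],cv2.COLOR_RGB2BGR)
cv2.imwrite('pics/t34.png',cv2.resize(im[140:280,235:435],None,fx=4,fy=4,interpolation=cv2.INTER_CUBIC))
E
```

```text
27.95 [0.5145379  0.10614731 0.23209524] [-0.20495557 -0.38368588  0.75092449]
```

View pics/s34.png

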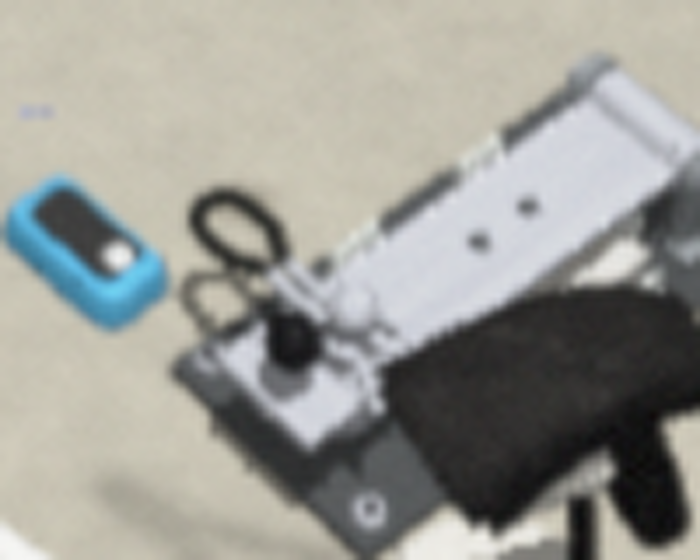

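View pics/t34.png

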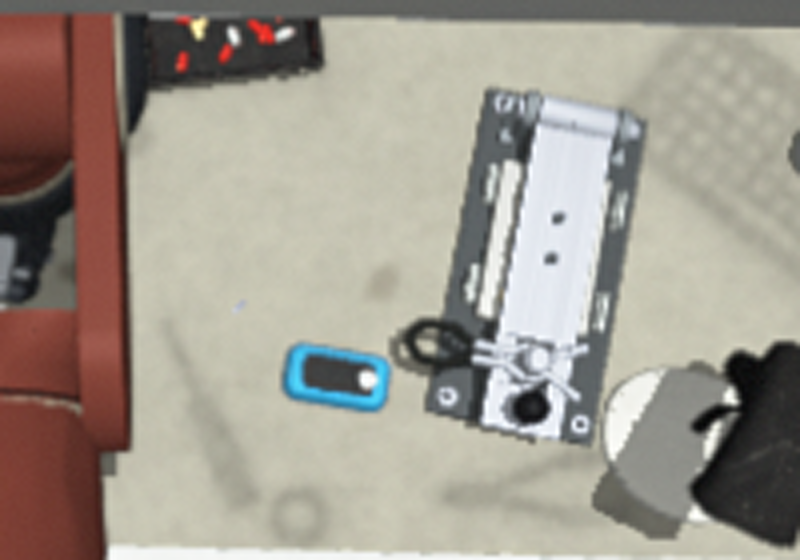

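```bash
python3 - <<'E'
from h import *
t=load('t34');f=load('s34')
P=onz(t,[[235+437/4,140+343/4]],.058)[0]; d=P[:2]-ST; print('eye',P,'k',d@U,'lat',d@V)
T=onz(t,[[235+(588+576)/8,140+(348+398)/8]],.058)[0]; d=T[:2]-ST; print('tips mid k',d@U,'lat',d@V)
K=proj(f,[[.4215,-.1941,.0815]])[0]; print('knob pred',K,'obs',[280+293/7,220+340/7])
print(manip.job_done()); print(manip.state()['time'])
E
```

```text
eye [ 0.4664506  -0.13702187  0.058     ] k 0.06389228432214936 lat -0.0010234166611669709
tips mid k -0.03316317993371389 lat -0.000798556794131505
knob pred [320.68963951 268.1395507 ] obs [321.85714285714283, 268.57142857142856]
the job is handed in; nothing more can be done
None
the job is handed in; nothing more can be done
```

The job is done and handed in at about 28 s of the 72 s allowed. The jig is in the nest, the bar is closed over it, and the large clip locks the stud.

- **Jig:** I set it in the nest between the stops, with its posts toward the stud. The pictures showed it centred and flat.
- **Bar:** While swinging it down, the grip on the knob slipped off twice, the second time with a push of about 37 N on the fingers. I finished by pressing the bar's top face with the shut fingers. They stopped at 55.3 mm against the 55.5 mm given, with about 27 N. In the last picture the knob lies within about 1 pixel of where a closed bar puts it.
- **Clip:** I pushed it in square from the left, the side away from the scanner. The push force dropped at the snap, and a pull of about 8 N did not bring it out.
- **Clip after release:** It stayed in place. The last top view has its eye 64 mm from the stud axis and its tips 33 mm beyond it, both within 1 mm of square. The eye distance is at the outer end of the clip's play.

The crops of the last pictures show the scanner and the blue housing unmoved. I did not measure the small clip, the cutters or the screwdriver again; the arm did not go near them after the early moves. No check failed at the end, and I handed in without a further look afterwards.

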